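Push a coded carton between the guide rods onto the weighing plate and record its weight

ROBOT

A 6-joint arm with a two-finger parallel gripper is mounted at the origin on the work surface. World frame = base frame: x ahead of the robot, y to its left, z up, the work surface at z = 0. Lengths are in mm, angles in rad, forces in N, time in s.
With the tool pointing down it reaches from about 375 to 900 mm from the base axis. Payload 3.1 kg.
Tool frame: the origin (TCP) lies at the very end of the fingers, on their centre line; the grasp point (between the pads) lies 19 mm behind it (bot.tcp_to_grasp is the y of the grasp point in the tool frame, in mm); y points along the fingers, x is the direction in which the jaws open and shut, and the axes are right-handed (so a half turn about y gives the same grasp; the last joint's range is limited). The gripper opens to 85 mm and grips with 20 to 120 N. Pads are 22 mm wide; open, the fingers measure 114 mm over their backs; the gripper's body (76 mm by 85 mm) begins 54 mm behind the grasp point. The pads swing forward as they close: fully open they stand 13 mm farther back than shut.
Start: joints at [-1.308, 0.527, 1.433, -0, 1.181, -0.178], TCP at [267.248, -564.956, 191.81] pointing down, gripper open.
Joint ranges: [-3.08, 3.08], [-0.75, 2.2], [0.22, 2.44], [-1.43, 4.57], [0, 2.65], [-2.85, 2.85]. Speed limits (rad/s): [2.79, 2.79, 3.14, 3.14, 3.14, 3.14].

INTERFACE

Orientations are given as a unit quaternion [x, y, z, w].
In Python, from station import telemetry, eyes, workorder, boxes_of, regions_of, pinpoint, bot gives the robot as it stands. The module is installed in compiled form; this text tells all that it offers.
- The arm moves only by the shell command python3 -m pendant 'ROWS' [FORCE]. ROWS is JSON, a list of rows, each an object of numbers: "grip": the opening, from 0 (shut) to 1 (fully open); "tx", "ty", "tz": the shift along the tool's x, y, z in m; "turn": the turn about the tool's y in degrees. In form: [{"grip": .., "tx": .., "ty": .., "tz": .., "turn": ..}, ...]. A call has 1 to 8 rows; each row shifts and turns the commanded pose from where the row before left it, along the tool's axes as they then stand; what a row does not reach is not made up. A row lasts 1/10 s, in which the tool goes at most 50 mm and 8.59 degrees, less where a joint would pass 70% of its speed; a pose out of reach is approached as far as the arm can. A call with a gripper value outside its range is refused whole. The fingers move at their own pace and stop on an object; FORCE is the grip in N (left out, the last holds). Time passes only in rows, so rows that do not move let the fingers close. It gives the time, the measured TCP pose, the force and the opening at its end, in the units of the state.
- telemetry.sense(): the state, without advancing time (a new reading comes with each control period).
- eyes.get_image(name): name is "scene" or "top" or "wrist"; returns a dict with "image" (384x512x3 uint8, red, green, blue), "fx", "fy", "cx", "cy" (pixels), "position" and "rotation" of the camera in the world. Camera axes: x right, y up, looking along -z (the intrinsics and any distortion apply to the point x, -y, -z); pixel columns grow to the right and rows downward; lengths in mm; the calibration is good to about 2 mm. A picture is of the moment at which its call begins. There is no depth.
- workorder.sign_off(): hands the job in, once; it reports no verdict.
Trained networks look in the newest picture that a camera, given by its name, has taken for a name from the list of things; names that differ only in an ending like _2 or _b are one class to them, and where a whole thing is asked for, a point or a joint stands for the part that bears it (a point fixed in the world has none). Each returns a list of dicts, best first, with "p" (0 to 1); they miss things now and then, are a little off and sometimes report something else, mostly with a low value. They report only what shows in the picture. A call takes as long as a camera call.
- boxes_of(camera, name): "rect" ([centre column, centre row, width, height] in pixels, round what is visible of it).
- regions_of(camera, name): "mask" (384x512 bool, what is visible of it) and "rect" ([centre column, centre row, width, height] in pixels, round what is visible of it).
- pinpoint(camera, name): "at" ([column, row] in pixels: a listed point, or the origin of a listed thing).
The state is a dict: "t": time; "qpos": joint angles; "joint_velocities": joint speeds; "joint_efforts": joint torques, N m; "position": TCP position; "tool_rot": TCP orientation; "ft_force": force on the tool from outside, world axes, zero at the start; "moment": the same for the moment, N m; "grip_width": opening from 0.0 (shut) to 1.0 (fully open).
Only numpy, scipy, OpenCV 4.12 (cv2) and the standard library are available. Lean on these libraries where they do the work, as an engineer would, in place of code of your own. Each camera call takes 0.05 s, during which the arm holds its last target.

TASK

Weigh the packed carton: with the fingertips, push it off the infeed table and along between the two guide rods until it stands wholly on the weighing plate, then press the round key on the scale's console to record the weight. The code on the carton's sides is freshly printed, so the carton must not touch either guide rod at any time; only push it, flat on its base, never lift or tip it. Leave everything else on the bench where it is.

Things in the scene. Friction and masses are not known exactly. Their poses are not given: they have to be found in the camera images.
- carton: The packed, taped cardboard carton standing on the infeed table: 110 (its x) x 140 (its y) x 90 mm high, 0.3 to 0.6 kg, contents spread evenly. Origin at the centre of its underside, z up. It travels with its y axis along the lane (its -y end leading) and is too wide to grip. It starts up to 22 mm off the lane's centre line and turned by up to 14 degrees.
- weigh_line: The fixed weighing line, standing on the bench: steel infeed table, lane bed and bench scale in one row, all with one level, seamless sliding surface 55 mm above the bench. Origin on the bench below the lane's centre line; its z is up, the lane runs along its own -y, the centre line is x = 0 in its frame. The infeed table spans x -150 to +150 mm, y +73 to +295 mm; the lane bed x -85 to +85, y -80 to +73; the weighing plate x -85 to +85, y -290 to -80.
- lane_mouth (a point): Point on the centre line, on the sliding surface, where the straight lane begins (y = +70 mm in the weighing line's frame).
- plate_centre (a point): Centre of the weighing plate's upper face (aluminium, 170 mm across the lane x 210 mm along it), on the lane's centre line, 255 mm beyond lane_mouth. Axes as the weighing line's.
- rod_near: Fixed steel guide rod on the -x side (robot's side) of the lane, 12 mm thick, on three posts. It runs parallel to the lane from y +84 to -302 mm in the weighing line's frame; its inner side is 64 mm from the centre line (so a centred carton has 9 mm on each side), its axis 24 mm and its top 30 mm above the sliding surface, its clamps up to 35 mm above it. Ends bend outwards. Origin and axes are those of the weighing line.
- rod_far: The same guide rod mirrored on the +x side of the lane. Origin and axes are those of the weighing line.
- key (a joint): Travel of the key on the console: 0 up, 0.006 m fully down, pressed straight down. Springs back; fully down takes about 5 N. It counts as pressed beyond 0.004 m.
- key_top (a point): Centre of the top of the key, a round white cap 36 mm across in a black collar, the only key on the console, 65 mm above the bench; it lies at x -42, y -355 mm in the weighing line's frame. The console is a grey box 170 x 85 mm, its deck 43 mm above the bench, beyond the far end of the weighing plate, with a sloping display on its +x half up to 37 mm higher than its deck.
- small_box: Bystander: white folding box 90 x 60 x 45 mm, beyond the lane, near the infeed table. Origin at the centre of its underside.
- tape_roll: Bystander: roll of brown tape lying flat, 92 mm across, 48 mm high, on the bench beyond the lane. Origin at the centre of its underside.
- label_roll: Bystander: roll of blank labels lying flat, 76 mm across, 55 mm high, on the bench just off the outer end (+y) of the infeed table. Origin at the centre of its underside.
- cleaner: Bystander: clear bottle 56 mm across, 150 mm high, on the bench beyond the lane. Origin at the centre of its underside.
- marker: Bystander: marker pen 130 mm long, 17 mm thick, lying beyond the lane. Origin under its middle.
- box_knife: Bystander: retractable box knife 130 mm long, 14 mm thick, lying on the bench just off the outer end (+y) of the infeed table. Origin under its middle.

How it is judged (in metres and radians):
On the way, in this order (a step that is already met when the one before it is completed fails the run):
1. the carton stands still, wholly on the weighing plate, between the rods (y of carton in the frame of plate_centre between -0.035 and 0.035 m and x of carton in the frame of plate_centre between -0.016 and 0.016 m and z of carton in the frame of plate_centre between -0.005 and 0.005 m and linear speed of carton below 0.01 m/s and angular speed of carton below 0.1 rad/s), for 0.2 s.
2. the key is pressed while the carton stands on the plate (value of joint key above 0.004 m and y of carton in the frame of plate_centre between -0.035 and 0.035 m and x of carton in the frame of plate_centre between -0.016 and 0.016 m and z of carton in the frame of plate_centre between -0.005 and 0.005 m), for 0.04 s.
At the end, for the whole second after the job is handed in: The carton stands upright and still, wholly on the weighing plate (its centre within 35 mm of the plate's centre along the lane), clear of both rods; the key has been pressed after the carton came to rest there and is up again (all of step 1 and angle between carton's own z axis and vertical below 0.05 rad and value of joint key below 0.002 m and contact force between carton and rod_near below 0.05 N and contact force between carton and rod_far below 0.05 N); the robot touches nothing.
It fails at once if the carton touches a guide rod (contact force between carton and rod_near above 0.05 N or contact force between carton and rod_far above 0.05 N).
It fails at once if the carton is lifted off the sliding surface (over 12 mm), tipped, or pushed off the line (z of carton in the frame of weigh_line above 0.067 m or z of carton in the frame of weigh_line below 0.043 m or angle between carton's own z axis and vertical above 0.15 rad).
It fails at once if the key is pressed before the carton is on the plate (value of joint key above 0.004 m and not (y of carton in the frame of plate_centre between -0.035 and 0.035 m and x of carton in the frame of plate_centre between -0.016 and 0.016 m and z of carton in the frame of plate_centre between -0.005 and 0.005 m)).
It fails at once if another thing on the bench is moved (over 20 mm) (distance of any of small_box, tape_roll, label_roll, cleaner, marker, box_knife from where it was at the start of the episode above 0.02 m).
It also fails if it takes over 72 s, if anything falls off the work surface, if the arm or the gripper's body presses on something with over 40 N, if the wrist force passes 120 N, or if a joint passes its speed limit or range.

## Working session

There is one attempt and no reset: what is moved stays moved. The work goes in short steps, Python scripts to look and compute and a shell command to move; the robot and the scene stay as the last step left them, time stands still between calls to the robot, and variables do not carry over. Pictures are saved under pics/ and viewed, and the job is handed in when it is done.

```bash
mkdir -p pics; ls; python3 - <<'E'
from station import telemetry, eyes, bot
import cv2
print(telemetry.sense())
for n in ["scene","top","wrist"]:
    d=eyes.get_image(n)
    print(n,{k:v for k,v in d.items() if k!="image"})
    cv2.imwrite(f"pics/{n}0.png",d["image"][:,:,::-1])
E
```

```text
pics
{'t': 0.0, 'qpos': array([-1.30744894e+00,  5.28503371e-01,  1.43389330e+00,  3.91860922e-05,
        1.18139653e+00, -1.78512251e-01]), 'joint_velocities': array([-7.81058134e-04, -3.21532679e-03,  8.26914080e-04,  1.40632574e-05,
        6.12593348e-04, -7.48093571e-04]), 'joint_efforts': array([-4.07634270e-04, -4.42353272e+01, -1.78023309e+01, -1.70141980e-04,
        8.55043007e-03, -6.02997886e-06]), 'position': array([ 267.08382071, -564.17889462,  190.81372121]), 'tool_rot': array([-0.59687659,  0.37884712, -0.37771851,  0.59794809]), 'ft_force': array([-0.00436626, -0.9762855 ,  0.02196544]), 'moment': array([-0.00515896, -0.00988853,  0.05444085]), 'grip_width': 1.0020808398783623}
scene {'fx': 354.56574177846085, 'fy': 354.56574177846085, 'cx': 250.4953384382962, 'cy': 186.7774643415452, 'position': array([1204.68004829, -274.67693724,  675.0703077 ]), 'rotation': array([0.35206307, 0.21754043, 0.49442976, 0.76437358])}
top {'fx': 450.8730735664662, 'fy': 450.8730735664662, 'cx': 255.6379343032122, 'cy': 196.09152048996205, 'position': array([ 410.54134641,    2.8246587 , 1481.95506164]), 'rotation': array([-0.04533898,  0.04456034,  0.71606277, -0.69513514])}
wrist {'fx': 294.62761229738044, 'fy': 294.62761229738044, 'cx': 253.73462024486057, 'cy': 191.2427514492219, 'position': array([ 330.81786955, -535.94507822,  371.52927651]), 'rotation': array([-0.11632457,  0.07468641, -0.52990828,  0.83671247])}
```

View pics/scene0.png

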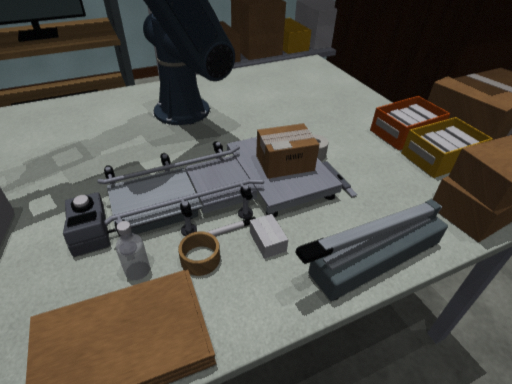

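View pics/top0.png

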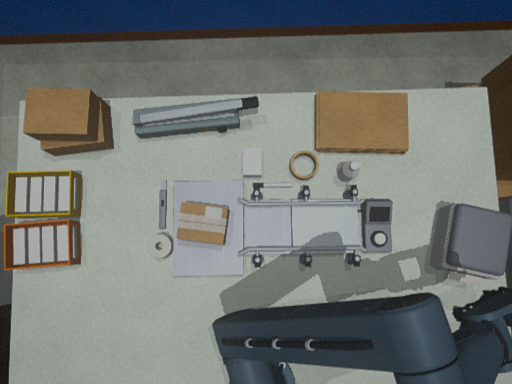

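View pics/wrist0.png

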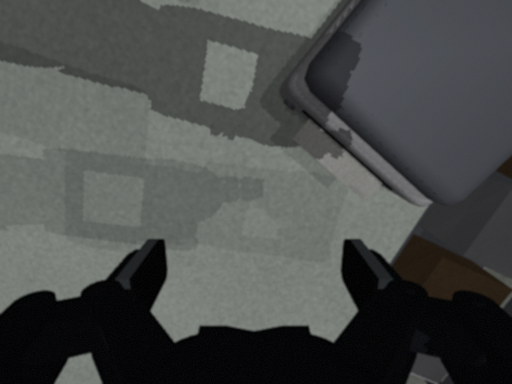

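```bash
cat > h.py <<'E'
import numpy as np, cv2
from scipy.spatial.transform import Rotation as R
from scipy.optimize import least_squares
from station import telemetry, eyes, boxes_of, regions_of, pinpoint
def ray(d,px):
    v=np.array([(px[0]-d["cx"])/d["fx"],-(px[1]-d["cy"])/d["fy"],-1.])
    return R.from_quat(d["rotation"]).apply(v)
def at(d,px,z):
    v=ray(d,px); p=np.array(d["position"]); return p+v*(z-p[2])/v[2]
def proj(d,P):
    P=np.atleast_2d(P); c=R.from_quat(d["rotation"]).inv().apply(P-d["position"])
    return np.c_[d["cx"]+d["fx"]*c[:,0]/-c[:,2], d["cy"]-d["fy"]*c[:,1]/-c[:,2]]
def save(d,name,crop=None,s=1):
    im=d["image"][:,:,::-1]
    if crop: a,b,c,e=crop; im=im[b:e,a:c]
    cv2.imwrite("pics/"+name+".png",cv2.resize(im,None,fx=s,fy=s,interpolation=cv2.INTER_CUBIC))
E
python3 - <<'E'
from h import *
for cam in ["top","scene"]:
    d=eyes.get_image(cam)
    for n,z in [("plate_centre",55),("lane_mouth",55),("key_top",65),("weigh_line",0),("carton",55),("rod_near",0)]:
        for r in pinpoint(cam,n)[:2]:
            print(cam,n,round(r["p"],2),np.round(r["at"],1),np.round(at(d,r["at"],z),1))
    for n in ["carton","small_box","label_roll","box_knife","weigh_line"]:
        for r in regions_of(cam,n)[:1]:
            m=r["mask"].astype(np.uint8); c=max(cv2.findContours(m,0,1)[0],key=cv2.contourArea)
            print(cam,n,round(r["p"],2),np.round(r["rect"],1),cv2.minAreaRect(c))
            if n=="carton": np.save(f"carton_{cam}.npy",m)
    if cam=="top": save(d,"topcrop",(160,160,410,290),3)
    else: save(d,"scenecrop",(60,100,380,290),2.4)
E
```

```text
top plate_centre 0.8 [323.4 227.4] [ 486.9 -209.5   55. ]
top lane_mouth 0.6 [241.5 227.4] [494.6  49.3  55. ]
top lane_mouth 0.53 [163.  248.4] [435.9 297.9  55. ]
top key_top 0.41 [377.  237.5] [ 449.9 -374.    65. ]
top weigh_line 0.97 [267.  227.3] [495.7 -32.6   0. ]
top weigh_line 0.55 [271.2 186.3] [631.3 -51.    0. ]
top carton 0.37 [240.5 226.3] [498.2  52.4  55. ]
top carton 0.76 [200.1 222.8  58.4  36.2] ((202.15853881835938, 223.57315063476562), (50.356781005859375, 39.31362533569336), 6.34019136428833)
top small_box 0.82 [252.2 162.9  24.2  32.1] ((252.0, 162.5), (31.0, 20.0), 90.0)
top label_roll 0.89 [159.8 245.1  24.   24.4] ((159.5, 246.5), (23.0, 25.0), 90.0)
top box_knife 0.83 [163.1 203.9   8.9  50.7] ((162.3388671875, 204.49481201171875), (6.7706708908081055, 49.07124710083008), 1.847610354423523)
top weigh_line 0.92 [283.6 229.4 218.5  99.1] ((282.5, 228.0), (96.0, 219.0), 90.0)
scene plate_centre 0.86 [153.5 192.4] [ 482.1 -210.    55. ]
scene lane_mouth 0.83 [240.4 171.6] [492.7  31.1  55. ]
scene lane_mouth 0.57 [313.9 156.5] [513.9 259.   55. ]
scene key_top
[... 269 characters left out ...]
 0.55 [285.1 151.3  62.1  51.2] ((287.04052734375, 149.24325561523438), (51.78567886352539, 62.8004150390625), 80.53767395019531)
scene small_box 0.55 [266.9 237.2  38.5  42.8] ((268.7055358886719, 234.89236450195312), (43.65884017944336, 31.468111038208008), 62.35402297973633)
scene label_roll 0.76 [321.4 146.9  13.4  23.2] ((321.95733642578125, 146.1510009765625), (27.224811553955078, 13.799517631530762), 79.2156982421875)
scene box_knife 0.79 [340.1 180.2  31.2  34.3] ((339.5, 179.00001525878906), (44.547725677490234, 6.363960266113281), 45.0)
scene weigh_line 0.91 [202.7 195.7 279.7 117.5] ((197.9038543701172, 188.01922607421875), (85.1144027709961, 282.6033630371094), 78.69007110595703)
```

View pics/topcrop.png

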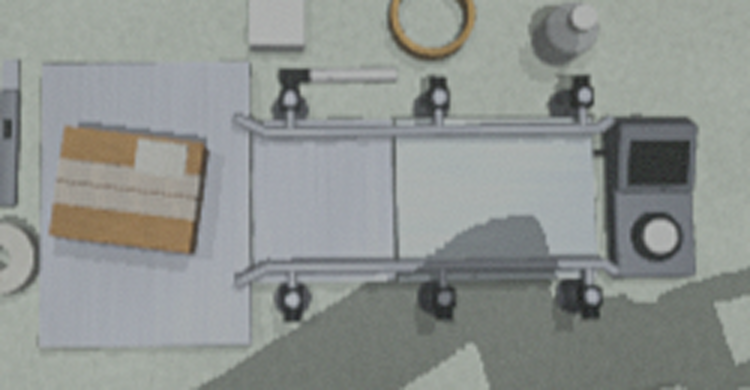

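View pics/scenecrop.png

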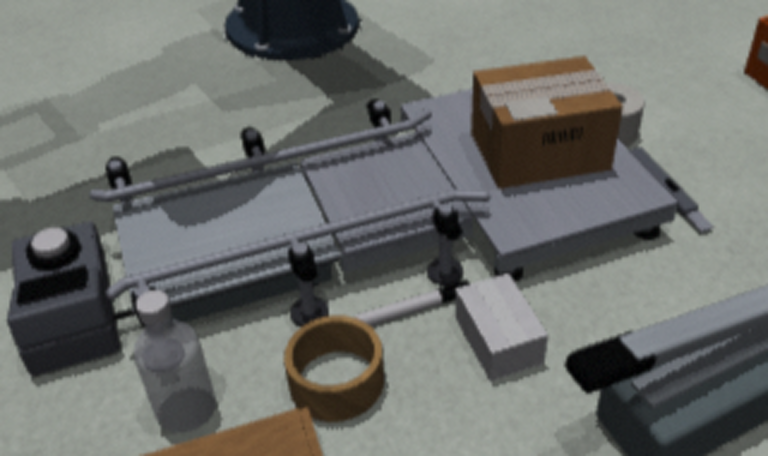

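```bash
cat > fit.py <<'E'
from h import *
top=eyes.get_image("top"); sc=eyes.get_image("scene")
t=lambda x,y:(160+x/3,160+y/3); s=lambda x,y:(60+x/2.4,100+y/2.4)
obs=[(top,(-150,295,55),t(40,346)),(top,(150,295,55),t(40,64)),(top,(150,73,55),t(249.5,62)),(top,(-150,73,55),t(249.5,345)),
(top,(-42,-355,65),t(659,236)),
(sc,(150,295,55),s(675,207)),(sc,(150,73,55),s(497,266)),(sc,(-42,-355,65),s(52,242))]
def W(p,pts):
    pts=np.atleast_2d(np.array(pts,float)); c,sn=np.cos(p[2]),np.sin(p[2])
    return np.c_[p[0]+c*pts[:,0]-sn*pts[:,1],p[1]+sn*pts[:,0]+c*pts[:,1],pts[:,2]]
def f(p,ob): return np.concatenate([(proj(d,W(p,P))[0]-px) for d,P,px in ob])
for ob in (obs[:5],obs[5:],obs):
    r=least_squares(f,[490,-35,0],args=(ob,),x_scale=[10,10,.1]); print(r.x,np.round(r.fun,1))
L=least_squares(f,[490,-35,0],args=(obs[:5],),x_scale=[10,10,.1]).x
co=[(top,(55,70,90),t(65,125)),(top,(55,-70,90),t(206,140)),(top,(-55,-70,90),t(192,254)),(top,(-55,70,90),t(49,235))]
co=[(d,(a,b,c+55),px) for d,(a,b,c),px in co]
r=least_squares(f,[490,166,0],args=(co,),x_scale=[10,10,.1]); print("carton",r.x,np.round(r.fun,1))
C=r.x
c,sn=np.cos(L[2]),np.sin(L[2]); e=C[:2]-L[:2]
print("in line",c*e[0]+sn*e[1],-sn*e[0]+c*e[1],np.degrees(C[2]-L[2]))
for px in [(239,121),(238,283),(608,121),(608,267)]: print(at(top,t(*px),79))
E
python3 fit.py
```

```text
[ 4.94323906e+02 -2.91596332e+01 -1.81406697e-02] [-0.8  0.6  0.3 -0.3 -0.3 -0.5  0.4  0.1  0.4  0. ]
[ 5.03075924e+02 -3.26820916e+01 -3.33959095e-02] [ 2.   0.8  0.9 -2.1 -2.7 -0.5]
[ 4.96937663e+02 -3.04457823e+01 -2.14565331e-02] [-0.6 -0.6  0.9 -1.4  0.2 -1.4  0.7 -0.8  0.7 -0.4  1.2 -1.8  1.  -4.4
 -2.1 -1.2]
carton [ 5.06546927e+02  1.61297164e+02 -1.48399116e-01] [ 0.2  0.  -0.3  0.5 -0.3 -0.6  0.4  0.1]
in line 8.766185844997604 190.64718145336354 -7.463259200671664
[578.10083335  52.13745253  79.        ]
[410.36380064  57.35652048  79.        ]
[ 566.61717672 -332.84644257   79.        ]
[ 415.4723384  -323.83523994   79.        ]
```

```bash
cat >> h.py <<'E'
LYAW=-0.0181
def plan(x,y,z,yaw_deg=None):
    """rows totals from measured pose; yaw = world heading of tool x axis"""
    s=telemetry.sense(); Q=R.from_quat(s["tool_rot"]); M=Q.as_matrix()
    d=M.T@(np.array([x,y,z])-s["position"])/1000
    h=np.degrees(np.arctan2(M[1,0],M[0,0]))
    print("pos",np.round(s["position"],1),"toolx head",round(h,1),"tooly",np.round(M[:,1],3),"toolz",np.round(M[:,2],3),"t",s["t"])
    print("shift m",np.round(d,4), "turn", None if yaw_deg is None else round((-(yaw_deg-h)+180)%360-180,2), "F",np.round(s["ft_force"],2),"q",np.round(s["qpos"],2))
E
python3 -c "
from h import *
plan(500,60,380,90)
s=telemetry.sense();M=R.from_quat(s['tool_rot']).as_matrix();d=eyes.get_image('wrist')
print(M.T@(d['position']-s['position'])); print(M.T@R.from_quat(d['rotation']).as_matrix())"
```

```text
pos [ 267.2 -564.9  191.8] toolx head -64.7 tooly [-0.  0. -1.] toolz [ 0.904  0.428 -0.   ] t 1.45
shift m [-0.4654 -0.1882  0.4776] turn -154.69 F [ 0.96 -0.55  0.66] q [-1.31  0.53  1.43 -0.    1.18 -0.18]
[   1.30205926 -180.58064677   69.80229857]
[[ 9.99999904e-01  4.06426701e-04 -1.62803922e-04]
 [-2.67987251e-04  2.74147071e-01 -9.61687741e-01]
 [-3.46223358e-04  9.61687693e-01  2.74147153e-01]]
```

```bash
python3 -c "
from h import *
plan(440,0,310,-91.04)"
python3 -m pendant '[{"grip":1,"ty":-0.05},{"grip":1,"ty":-0.05},{"grip":1,"ty":-0.02,"tx":-0.03,"tz":0.03},{"grip":1,"tx":-0.03,"tz":0.03},{"grip":1,"tx":-0.035,"tz":0.033},{"grip":1,"tx":-0.035,"tz":0.033},{"grip":1,"tx":-0.035,"tz":0.033},{"grip":1,"tx":-0.035,"tz":0.033}]'
```

```text
pos [ 267.2 -565.   191.8] toolx head -64.7 tooly [-0.  0. -1.] toolz [0.904 0.428 0.   ] t 1.5
shift m [-0.4369 -0.1182  0.3977] turn 26.35 F [-0.03  0.25 -0.14] q [-1.31  0.53  1.43  0.    1.18 -0.18]schema error: expected keys grip, tx, ty, tz, turn
```

```bash
python3 -c "
from h import *
plan(440,0,310,-91.04)"
```

```text
pos [ 267.2 -565.   191.8] toolx head -64.7 tooly [-0.  0. -1.] toolz [0.904 0.428 0.   ] t 1.5
shift m [-0.4369 -0.1182  0.3977] turn 26.35 F [-0.03  0.25 -0.14] q [-1.31  0.53  1.43  0.    1.18 -0.18]
```

```bash
python3 -m pendant '[{"grip":1,"tx":0,"ty":-0.05,"tz":0,"turn":0},{"grip":1,"tx":0,"ty":-0.05,"tz":0,"turn":0},{"grip":1,"tx":-0.03,"ty":-0.018,"tz":0.03,"turn":0},{"grip":1,"tx":-0.035,"ty":0,"tz":0.032,"turn":0},{"grip":1,"tx":-0.035,"ty":0,"tz":0.032,"turn":0},{"grip":1,"tx":-0.035,"ty":0,"tz":0.032,"turn":0},{"grip":1,"tx":-0.035,"ty":0,"tz":0.032,"turn":0},{"grip":1,"tx":-0.035,"ty":0,"tz":0.032,"turn":0}]'
python3 -m pendant '[{"grip":1,"tx":-0.035,"ty":0,"tz":0.032,"turn":0},{"grip":1,"tx":-0.035,"ty":0,"tz":0.032,"turn":0},{"grip":1,"tx":-0.035,"ty":0,"tz":0.032,"turn":0},{"grip":1,"tx":-0.035,"ty":0,"tz":0.032,"turn":0},{"grip":1,"tx":-0.035,"ty":0,"tz":0.032,"turn":0},{"grip":1,"tx":-0.035,"ty":0,"tz":0.032,"turn":0},{"grip":1,"tx":-0.022,"ty":0,"tz":0.016,"turn":0},{"grip":1,"tx":0,"ty":0,"tz":0,"turn":8}]'
python3 -c "
from h import *
plan(440,0,310,-91.04)"
```

```text
t: 2.3
position: [351.6, -296.6, 310.0]
tool_rot: [-0.597, 0.378, -0.379, 0.597]
ft_force: [0.6, 0.4, 0.2]
grip_width: 1.0
t: 3.1
position: [440.3, 3.6, 310.0]
tool_rot: [-0.57, 0.419, -0.418, 0.57]
ft_force: [-0.7, -1.0, -0.1]
grip_width: 1.0
pos [440.3   3.6 310. ] toolx head -72.6 tooly [ 0.001  0.001 -1.   ] toolz [0.954 0.299 0.001] t 3.1
shift m [ 0.0034 -0.     -0.0013] turn 18.46 F [-0.69 -0.96 -0.07] q [-0.25  0.13  1.7   0.    1.31  1.02]
```

```bash
python3 -m pendant '[{"grip":1,"tx":0,"ty":0,"tz":0,"turn":8},{"grip":1,"tx":0,"ty":0,"tz":0,"turn":8},{"grip":1,"tx":0,"ty":0,"tz":0,"turn":2.46},{"grip":1,"tx":0,"ty":0,"tz":0,"turn":0}]'
python3 -c "
from h import *
plan(440,0,310,-91.04)
import pickle
d=eyes.get_image('wrist'); save(d,'w1',None,1.55); pickle.dump(d,open('w1.pkl','wb')); print(d['position'])
for n,z in [('plate_centre',55),('lane_mouth',55),('key_top',65),('carton',55)]:
    for r in pinpoint('wrist',n)[:1]: print(n,r['p'],r['at'],at(d,r['at'],z))
"
```

```text
t: 3.5
position: [440.1, 0.4, 309.9]
tool_rot: [0.495, -0.505, 0.505, -0.495]
ft_force: [0.2, -0.1, 0.5]
grip_width: 1.004
pos [4.401e+02 4.000e-01 3.099e+02] toolx head -91.1 tooly [ 0. -0. -1.] toolz [ 1.   -0.02  0.  ] t 3.5
shift m [ 0.0004 -0.0001 -0.0001] turn -0.09 F [ 0.2  -0.14  0.49] q [-0.25  0.13  1.7   0.    1.31  1.34]
[510.3945244   -1.98415115 490.51973891]
plate_centre 0.65 [399.6, 116.9] [ 493.07682465 -211.12650759   55.        ]
lane_mouth 0.89 [225.1, 116.6] [498.50007792  39.07657118  55.        ]
key_top 0.36 [227.0, 116.6] [498.71995976  35.4733699   65.        ]
carton 0.93 [140.2, 110.5] [509.34693958 159.67199405  55.        ]
```

View pics/w1.png

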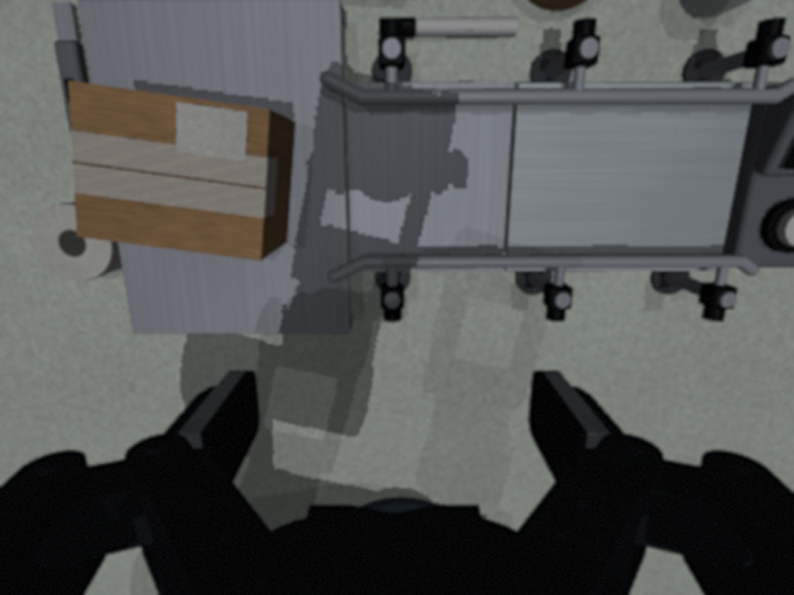

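```bash
cat > fit2.py <<'E'
from h import *
import pickle
d=pickle.load(open('w1.pkl','rb')); S=1.55
X=[((400,96),79,70),((700,95),79,70),((400,261),79,-70),((690,263),79,-70),((132,332),55,-150),((351,330),55,-150)]
Y=[((351,330),55,73),((347,150),55,73),((514,108),55,-80),((507,245),55,-80),((748,105),55,-290),((727,246),55,-290)]
def f(p):
    c,s=np.cos(p[2]),np.sin(p[2]); o=[]
    for px,z,v in X: e=at(d,np.array(px)/S,z)[:2]-p[:2]; o.append(c*e[0]+s*e[1]-v)
    for px,z,v in Y: e=at(d,np.array(px)/S,z)[:2]-p[:2]; o.append(-s*e[0]+c*e[1]-v)
    return o
r=least_squares(f,[490,-35,0],x_scale=[10,10,.1],loss='soft_l1'); L=r.x; print("line",L,np.degrees(L[2]),np.round(f(L),1))
P=[((55,70),(68,81)),((55,-70),(271,107)),((-55,-70),(262,259)),((-55,70),(78,233))]
def g(p):
    c,s=np.cos(p[2]),np.sin(p[2])
    return np.concatenate([at(d,np.array(px)/S,145)[:2]-p[:2]-[c*a-s*b,s*a+c*b] for (a,b),px in P])
r=least_squares(g,[500,160,0],x_scale=[10,10,.1]);C=r.x;print("carton",C,np.round(r.fun,1))
e=C[:2]-L[:2];c,s=np.cos(L[2]),np.sin(L[2]);print("rel",c*e[0]+s*e[1],-s*e[0]+c*e[1],np.degrees(C[2]-L[2]))
k=at(d,np.array((794,228))/S,65)-np.r_[L[:2],0];print(c*k[0]+s*k[1],-s*k[0]+c*k[1])
E
python3 fit2.py
```

```text
line [ 4.96953331e+02 -3.17109649e+01 -2.32362407e-02] -1.3313385223863032 [-0.8  0.8 -0.6 -1.6  0.5  3.3 -0.9 -1.1  2.8  0.3  5.6 -1.4]
carton [ 5.08727873e+02  1.60637840e+02 -1.50943533e-01] [-1.8  0.6 -0.3 -0.1  0.2  0.4  1.9 -0.9]
rel 7.302302744684476 192.57045230804135 -7.3170888428518115
-41.08436634624905 -342.87362764755477
```

```bash
cat >> h.py <<'E'
L=np.array([496.,-31.,-0.0215])
def lw(a,b):
    c,s=np.cos(L[2]),np.sin(L[2]); return L[0]+c*a-s*b, L[1]+s*a+c*b
def wl(x,y):
    c,s=np.cos(L[2]),np.sin(L[2]); e=np.array([x,y])-L[:2]; return c*e[0]+s*e[1],-s*e[0]+c*e[1]
def goto(a,b,z,h): 
    plan(*lw(a,b),z,h+np.degrees(L[2])); p=telemetry.sense()["position"]; print("line xy",np.round(wl(*p[:2]),1))
E
python3 -c "
from h import *
goto(108,192,85,-90)"
```

```text
pos [4.402e+02 2.000e-01 3.099e+02] toolx head -91.1 tooly [ 0. -0. -1.] toolz [ 1.   -0.02  0.  ] t 3.75
shift m [-0.1617  0.2249  0.1647] turn 0.11 F [-0.38 -0.19  0.12] q [-0.25  0.13  1.7   0.    1.31  1.34]
line xy [-56.5  30. ]
```

```bash
python3 -m pendant '[{"grip":1,"tx":-0.032,"ty":0,"tz":0.033,"turn":0},{"grip":1,"tx":-0.032,"ty":0,"tz":0.033,"turn":0},{"grip":1,"tx":-0.033,"ty":0,"tz":0.033,"turn":0},{"grip":1,"tx":-0.032,"ty":0,"tz":0.033,"turn":0},{"grip":1,"tx":-0.033,"ty":0,"tz":0.033,"turn":0},{"grip":1,"tx":0,"ty":0.04,"tz":0,"turn":0},{"grip":1,"tx":0,"ty":0.045,"tz":0,"turn":0},{"grip":1,"tx":0,"ty":0.045,"tz":0,"turn":0}]'
python3 -c "
from h import *
goto(108,192,85,-90)"
```

```text
t: 4.55
position: [609.0, 159.4, 178.5]
tool_rot: [0.495, -0.504, 0.505, -0.496]
ft_force: [0.2, -1.4, 0.3]
grip_width: 1.002
pos [609.  159.4 178.5] toolx head -91.1 tooly [ 0.001  0.    -1.   ] toolz [ 1.    -0.019  0.001] t 4.55
shift m [ 0.0008  0.0935 -0.001 ] turn 0.15 F [ 0.16 -1.39  0.28] q [ 0.08  0.55  1.44 -0.    1.16  1.67]
line xy [108.8 192.8]
```

```bash
python3 -m pendant '[{"grip":1,"tx":0,"ty":0.035,"tz":0,"turn":0},{"grip":1,"tx":0,"ty":0.035,"tz":0,"turn":0},{"grip":1,"tx":0,"ty":0.022,"tz":0,"turn":0},{"grip":1,"tx":0,"ty":0,"tz":0,"turn":0}]'
python3 -c "
from h import *
goto(75,192,85,-90)
d=eyes.get_image('wrist'); save(d,'w2',None,1.55)
d=eyes.get_image('top'); save(d,'t2',(160,140,410,290),3)"
```

```text
t: 4.95
position: [605.3, 158.5, 83.9]
tool_rot: [-0.497, 0.507, -0.503, 0.493]
ft_force: [0.2, 0.1, 0.7]
grip_width: 1.001
pos [605.3 158.5  83.9] toolx head -91.1 tooly [-0.008 -0.001 -1.   ] toolz [ 1.    -0.02  -0.008] t 4.95
shift m [-0.0002 -0.0008 -0.0302] turn 0.09 F [0.22 0.11 0.68] q [0.08 0.66 1.51 0.   0.97 1.67]
line xy [105.2 191.8]
```

View pics/w2.png

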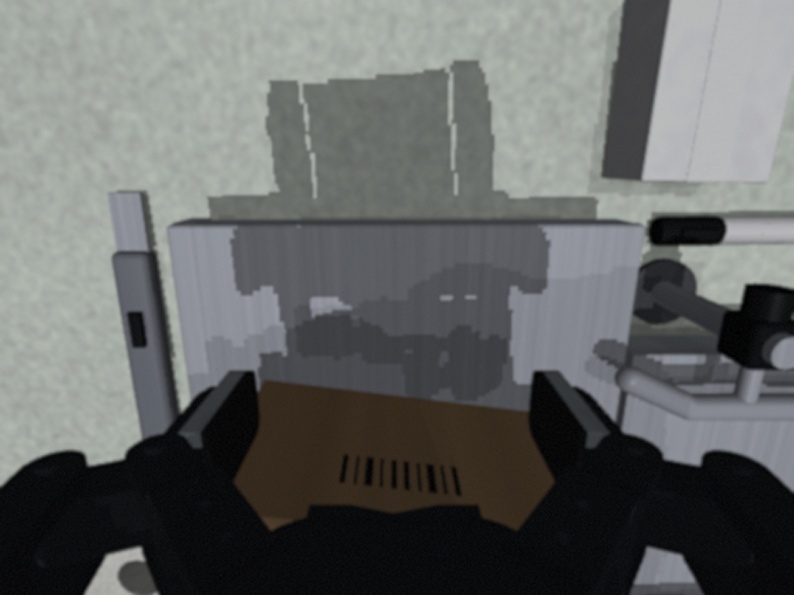

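View pics/t2.png

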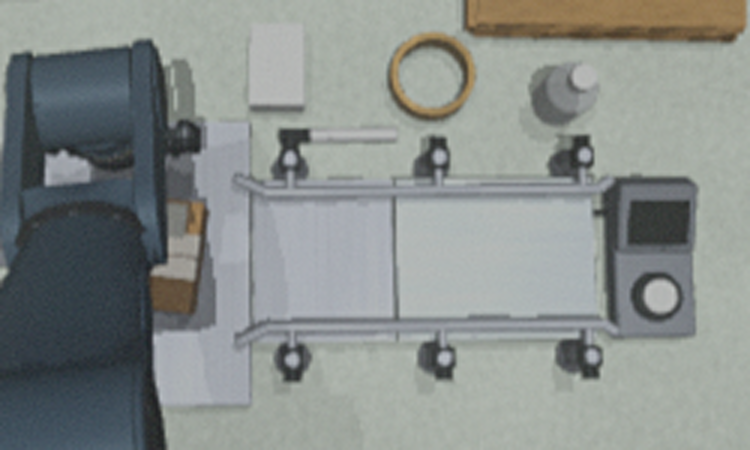

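```bash
python3 -m pendant '[{"grip":1,"tx":0,"ty":0,"tz":-0.010,"turn":0},{"grip":1,"tx":0,"ty":0,"tz":-0.006,"turn":0},{"grip":1,"tx":0,"ty":0,"tz":-0.003,"turn":0},{"grip":1,"tx":0,"ty":0,"tz":-0.003,"turn":0},{"grip":1,"tx":0,"ty":0,"tz":-0.003,"turn":0}]'
python3 -m pendant '[{"grip":1,"tx":0,"ty":0,"tz":-0.003,"turn":0},{"grip":1,"tx":0,"ty":0,"tz":-0.003,"turn":0}]'
python3 -m pendant '[{"grip":1,"tx":0,"ty":0,"tz":-0.003,"turn":0},{"grip":1,"tx":0,"ty":0,"tz":0,"turn":0}]'
python3 -c "
from h import *
goto(66,192,85,-90)
d=eyes.get_image('wrist'); save(d,'w3',None,1.55)"
```

```text
t: 5.55
position: [583.5, 159.5, 88.5]
tool_rot: [0.495, -0.505, 0.505, -0.495]
ft_force: [-1.5, -0.0, 0.1]
grip_width: 0.998
t: 5.75
position: [578.4, 159.8, 88.1]
tool_rot: [0.494, -0.505, 0.506, -0.496]
ft_force: [3.2, 1.5, 0.3]
grip_width: 1.0
t: 5.95
position: [574.7, 159.8, 88.0]
tool_rot: [0.494, -0.505, 0.505, -0.495]
ft_force: [2.6, 1.3, 0.2]
grip_width: 0.998
pos [574.7 159.8  88. ] toolx head -91.2 tooly [ 0.001  0.    -1.   ] toolz [ 1.    -0.02   0.001] t 5.95
shift m [ 0.0005  0.003  -0.0086] turn 0.07 F [2.62 1.33 0.18] q [0.08 0.62 1.6  0.   0.92 1.67]
line xy [ 74.6 192.5]
```

View pics/w3.png

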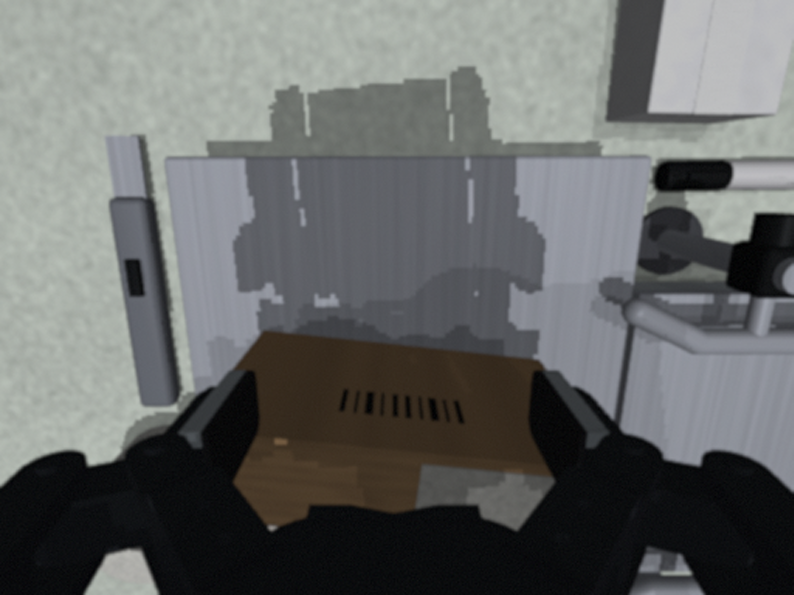

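```bash
python3 -m pendant '[{"grip":1,"tx":0,"ty":0,"tz":-0.003,"turn":0},{"grip":1,"tx":0,"ty":0,"tz":-0.002,"turn":0},{"grip":1,"tx":0,"ty":0,"tz":-0.002,"turn":0},{"grip":1,"tx":0,"ty":0,"tz":-0.001,"turn":0},{"grip":1,"tx":0,"ty":0,"tz":0,"turn":0}]'
python3 -c "
from h import *
goto(66,192,85,-90)
d=eyes.get_image('wrist'); save(d,'w4',None,1.55)"
```

```text
t: 6.5
position: [566.4, 159.9, 87.9]
tool_rot: [0.495, -0.505, 0.505, -0.495]
ft_force: [3.0, 1.5, 1.1]
grip_width: 1.001
pos [566.4 159.9  87.9] toolx head -91.1 tooly [ 0.  0. -1.] toolz [ 1.   -0.02  0.  ] t 6.5
shift m [ 0.0003  0.0029 -0.0002] turn 0.08 F [2.97 1.49 1.11] q [0.09 0.61 1.62 0.   0.91 1.68]
line xy [ 66.2 192.3]
```

View pics/w4.png

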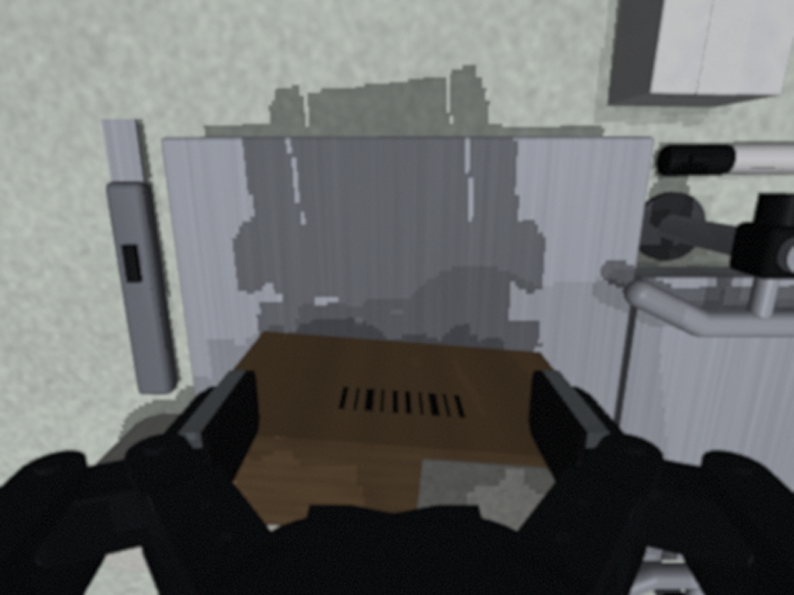

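```bash
python3 -c "
from h import *
d=eyes.get_image('wrist')
for n,p in [('c+y',(265,332)),('c-y',(543,352)),('t+y',(163,138)),('t-y',(652,138))]:
    w=at(d,np.array(p)/1.55,55); print(n,np.round(w,1),np.round(wl(*w[:2]),1))
"
```

```text
c+y [558.8 222.7  55. ] [ 57.3 255. ]
c-y [545.2  83.8  55. ] [ 46.8 115.8]
t+y [650.8 258.9  55. ] [148.5 293.2]
t-y [646.4  42.6  55. ] [148.8  76.9]
```

```bash
python3 -m pendant '[{"grip":1,"tx":0,"ty":0,"tz":0.015,"turn":0},{"grip":1,"tx":0,"ty":0,"tz":0.01,"turn":0},{"grip":1,"tx":0,"ty":-0.05,"tz":0.01,"turn":0},{"grip":1,"tx":0,"ty":-0.05,"tz":0,"turn":0},{"grip":1,"tx":-0.035,"ty":-0.05,"tz":0,"turn":0},{"grip":1,"tx":-0.035,"ty":0,"tz":-0.033,"turn":0},{"grip":1,"tx":-0.035,"ty":0,"tz":-0.033,"turn":0},{"grip":1,"tx":0,"ty":0,"tz":-0.033,"turn":0}]'
python3 -m pendant '[{"grip":1,"tx":0,"ty":0,"tz":0,"turn":-8.5},{"grip":1,"tx":0,"ty":0,"tz":0,"turn":-8.5},{"grip":1,"tx":0,"ty":0,"tz":0,"turn":-8.5},{"grip":1,"tx":0,"ty":0,"tz":0,"turn":-8.5},{"grip":1,"tx":0,"ty":0,"tz":0,"turn":-8.5},{"grip":1,"tx":0,"ty":0,"tz":0,"turn":-8.5},{"grip":1,"tx":0,"ty":0,"tz":0,"turn":-8.5},{"grip":1,"tx":0,"ty":0,"tz":0,"turn":-8.5}]'
python3 -m pendant '[{"grip":1,"tx":0,"ty":0,"tz":0,"turn":-8.5},{"grip":1,"tx":0,"ty":0,"tz":0,"turn":-8.5},{"grip":1,"tx":0,"ty":0,"tz":0,"turn":-5},{"grip":1,"tx":0,"ty":0,"tz":0,"turn":0}]'
python3 -c "
from h import *
goto(0,292,90,0)
d=eyes.get_image('wrist'); save(d,'w5',None,1.55); import pickle; pickle.dump(d,open('w5.pkl','wb'))"
```

```text
t: 7.4
position: [502.2, 262.5, 227.7]
tool_rot: [-0.496, 0.505, -0.504, 0.496]
ft_force: [0.6, -0.3, -0.3]
grip_width: 1.002
t: 8.2
position: [503.1, 259.0, 227.1]
tool_rot: [0.694, -0.141, 0.139, -0.692]
ft_force: [0.1, 0.1, -1.0]
grip_width: 1.0
t: 8.6
position: [503.2, 259.1, 227.2]
tool_rot: [0.708, -0.008, 0.006, -0.707]
ft_force: [-0.3, 0.3, 0.1]
grip_width: 0.999
pos [503.2 259.1 227.2] toolx head -1.1 tooly [-0.003 -0.001 -1.   ] toolz [ 0.02   1.    -0.001] t 8.6
shift m [-0.0006  0.1372  0.002 ] turn 0.09 F [-0.3   0.29  0.1 ] q [ 0.28  0.41  1.54 -0.    1.2   0.3 ]
line xy [  1.  290.2]
```

View pics/w5.png

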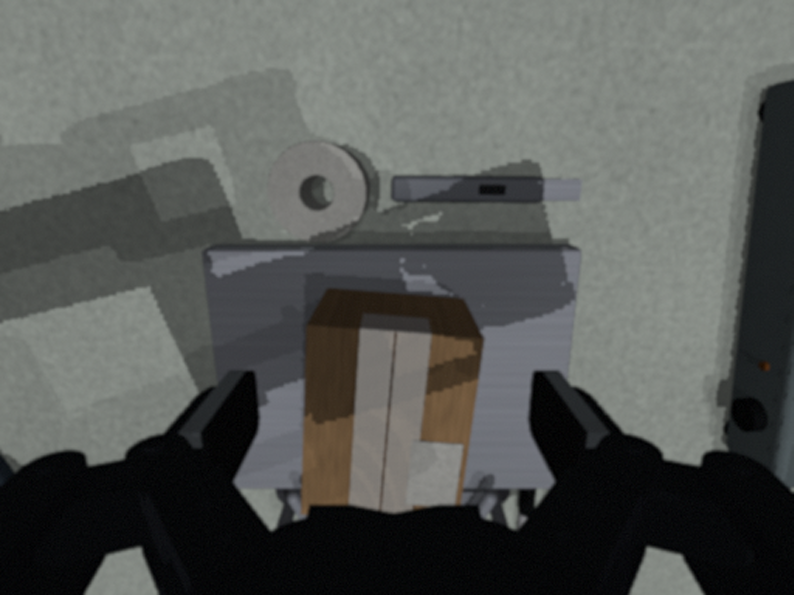

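```bash
python3 -c "
from h import *
import pickle
d=pickle.load(open('w5.pkl','rb'))
for n,p,z in [('b-x',(329,290),55),('b+x',(462,300),55),('top-x',(308,325),145),('top+x',(482,337),145),('t-x',(205,250),55),('t+x',(580,250),55),('lab',(313,187),55),('top left far',(303,500),145),('t right far',(457,505),145)]:
    w=at(d,np.array(p)/1.55,z); print(n,np.round(w,1),np.round(wl(*w[:2]),1))
"
```

```text
b-x [451.6 233.1  55. ] [-50.1 263.1]
b+x [558.1 222.7  55. ] [ 56.7 255. ]
top-x [451.4 235.4 145. ] [-50.4 265.4]
top+x [557.6 225.6 145. ] [ 56.1 257.8]
t-x [356.5 267.4  55. ] [-145.8  295.3]
t+x [649.2 261.6  55. ] [146.9 295.8]
lab [444.3 313.5  55. ] [-59.1 343.3]
top left far [438.8 108.4 145. ] [-60.2 138.1]
t right far [544.5 102.4 145. ] [ 45.6 134.4]
```

```bash
python3 -m pendant '[{"grip":1,"tx":0,"ty":0.045,"tz":0.004,"turn":0},{"grip":1,"tx":0,"ty":0.045,"tz":0,"turn":0},{"grip":1,"tx":0,"ty":0.047,"tz":0,"turn":0},{"grip":1,"tx":-0.001,"ty":0,"tz":-0.005,"turn":0},{"grip":1,"tx":0,"ty":0,"tz":-0.005,"turn":0},{"grip":1,"tx":0,"ty":0,"tz":-0.004,"turn":0},{"grip":1,"tx":0,"ty":0,"tz":-0.004,"turn":0}]'
python3 -m pendant '[{"grip":1,"tx":0,"ty":0,"tz":-0.004,"turn":0},{"grip":1,"tx":0,"ty":0,"tz":-0.004,"turn":0},{"grip":1,"tx":0,"ty":0,"tz":-0.004,"turn":0},{"grip":1,"tx":0,"ty":0,"tz":0,"turn":0}]'
cat > look.py <<'E'
from h import *
import pickle,sys
goto(0,260,90,0)
n=sys.argv[1]
for c in ("wrist","scene","top"):
    d=eyes.get_image(c); pickle.dump(d,open(n+c+'.pkl','wb'))
    save(d,n+c,None if c=="wrist" else ((60,100,380,290) if c=="scene" else (160,140,410,290)),{"wrist":1.55,"scene":2.4,"top":3}[c])
E
python3 look.py a
```

```text
t: 9.35
position: [505.1, 245.8, 93.8]
tool_rot: [-0.707, 0.005, -0.009, 0.708]
ft_force: [-0.1, -0.0, 0.8]
grip_width: 0.999
t: 9.75
position: [503.8, 234.3, 92.4]
tool_rot: [-0.706, 0.007, -0.009, 0.708]
ft_force: [-0.6, 3.7, 7.0]
grip_width: 1.0
pos [503.8 234.3  92.4] toolx head -1.2 tooly [ 0.003  0.002 -1.   ] toolz [0.022 1.    0.002] t 9.75
shift m [-0.0021  0.0024 -0.0055] turn -0.01 F [-0.6   3.65  7.04] q [0.23 0.57 1.7  0.   0.87 0.25]
line xy [  2.  265.4]
```

View pics/awrist.png

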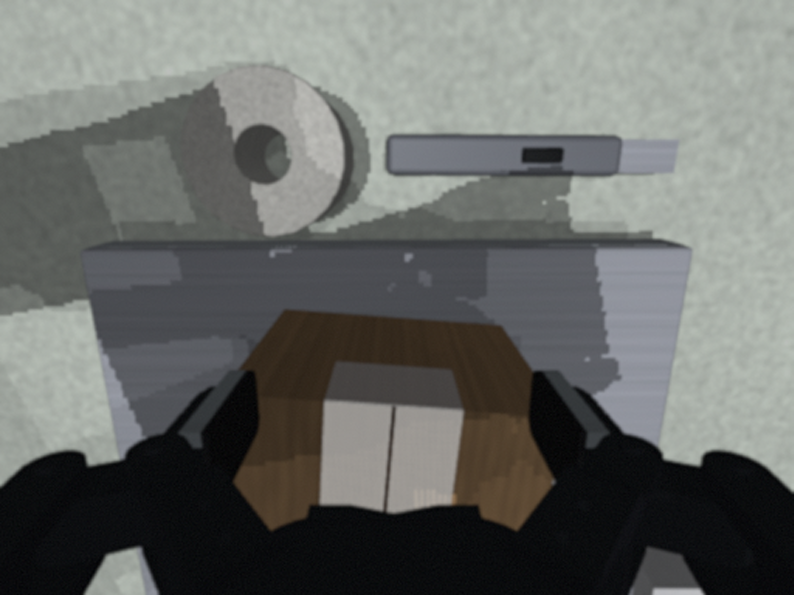

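View pics/atop.png

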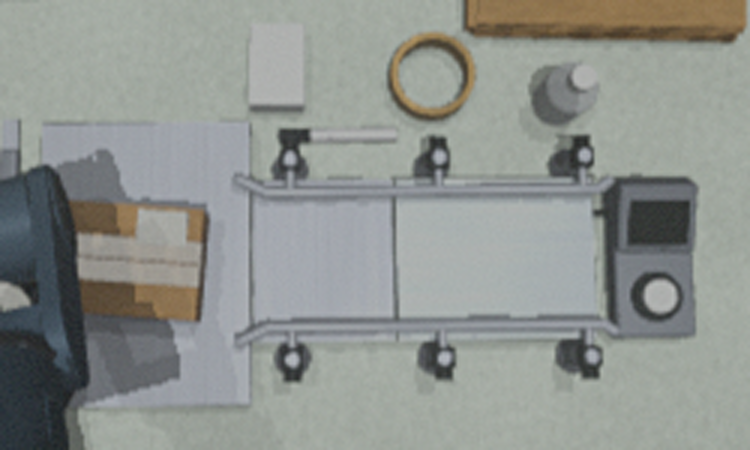

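```bash
python3 -m pendant '[{"grip":1,"tx":0,"ty":0,"tz":-0.003,"turn":0},{"grip":1,"tx":0,"ty":0,"tz":-0.003,"turn":0},{"grip":1,"tx":0,"ty":0,"tz":-0.003,"turn":0},{"grip":1,"tx":0,"ty":0,"tz":-0.003,"turn":0},{"grip":1,"tx":0,"ty":0,"tz":0,"turn":0}]'
python3 look.py b
```

```text
t: 10.4
position: [503.9, 223.0, 92.5]
tool_rot: [-0.706, 0.007, -0.009, 0.708]
ft_force: [-0.2, 3.8, 6.0]
grip_width: 1.002
pos [503.9 223.   92.5] toolx head -1.3 tooly [ 0.004  0.003 -1.   ] toolz [0.022 1.    0.003] t 10.4
shift m [-0.0024  0.0025  0.0059] turn -0.03 F [-0.25  3.8   6.01] q [0.21 0.57 1.71 0.   0.86 0.23]
line xy [  2.4 254.1]
```

View pics/bwrist.png

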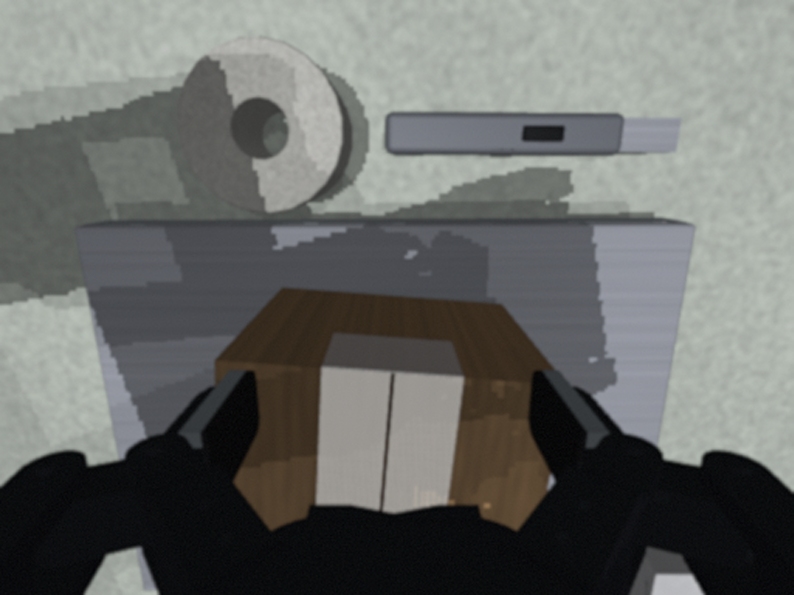

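View pics/btop.png

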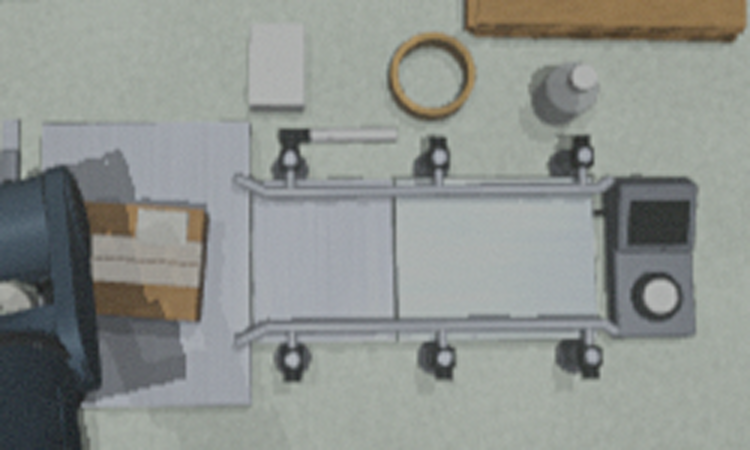

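View pics/bscene.png

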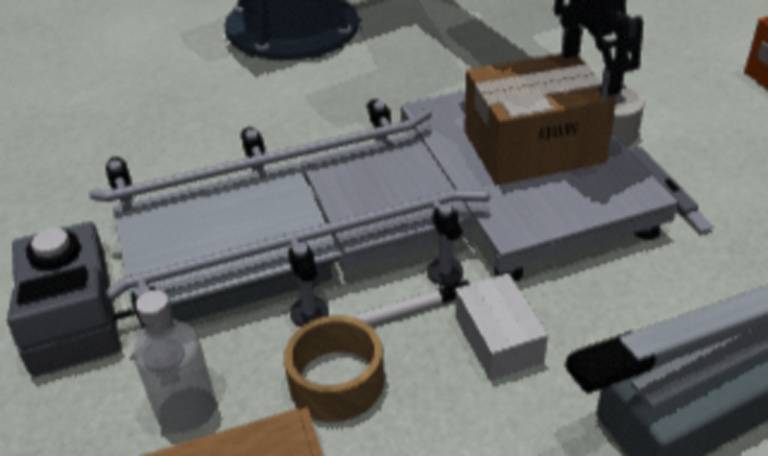

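```bash
python3 -c "
from h import *
import pickle
for f,pts in [('a',[((284,310),55),((502,326),55),((333,362),145),((455,370),145),((83,250),55),((691,250),55)]),('b',[((283,288),55),((500,304),55),((217,360),145),((552,372),145),((78,226),55),((694,226),55)])]:
  d=pickle.load(open(f+'wrist.pkl','rb'))
  for p,z in pts:
    w=at(d,np.array(p)/1.55,z); print(f,p,np.round(wl(*w[:2]),1))
d=pickle.load(open('btop.pkl','rb'))
for p in [(207,207),(197,321)]:
  w=at(d,(160+p[0]/3,140+p[1]/3),145); print(np.round(wl(*w[:2]),1))
"
python3 -m pendant '[{"grip":1,"tx":0,"ty":0,"tz":0,"turn":0},{"grip":1,"tx":0,"ty":0,"tz":0,"turn":0}]'
```

```text
a (284, 310) [-51.7 264.8]
a (502, 326) [ 58.  256.2]
a (333, 362) [-15.5 276.5]
a (455, 370) [ 21.7 273.8]
a (83, 250) [-146.5  295.2]
a (691, 250) [146.9 294.9]
b (283, 288) [-51.  264.9]
b (500, 304) [ 56.7 256.4]
b (217, 360) [-50.3 265.9]
b (552, 372) [ 51.8 261.6]
b (78, 226) [-146.3  295.5]
b (694, 226) [146.9 295.1]
[ 46.7 114.3]
[-65.7 124.1]
t: 10.75
position: [503.9, 223.0, 92.5]
tool_rot: [-0.706, 0.006, -0.009, 0.708]
ft_force: [0.7, 3.2, 7.4]
grip_width: 0.995
```

```bash
python3 -c "
from h import *
d=eyes.get_image('scene'); save(d,'zs',(230,70,360,190),6)
d=eyes.get_image('wrist'); im=d['image'].astype(float); im=np.clip(im*2.2,0,255).astype(np.uint8); d['image']=im; save(d,'zw',None,1.55)
s=telemetry.sense(); print(s['moment'],s['ft_force'],s['joint_efforts'])
P=s['position']; sc=eyes.get_image('scene')
print((proj(sc,P)-[230,70])*6)
"
```

```text
[ 0.61617363  0.33334899 -0.11010771] [0.35193548 3.63875552 7.33076371] [ -1.6808977  -36.92887545 -10.62861979  -0.93843553  -0.07686896
  -0.17206235]
[[438.72925364 462.16150571]]
```

View pics/zs.png

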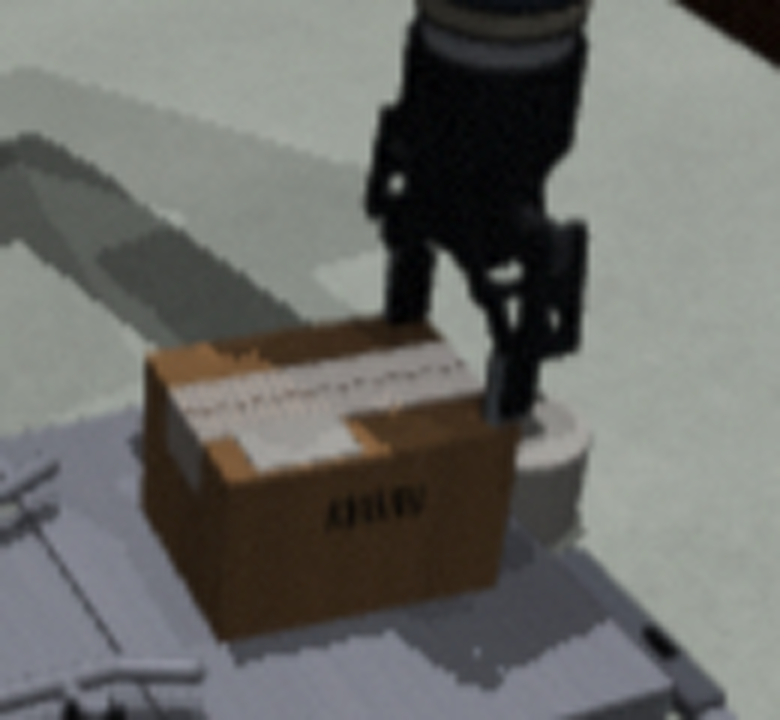

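View pics/zw.png

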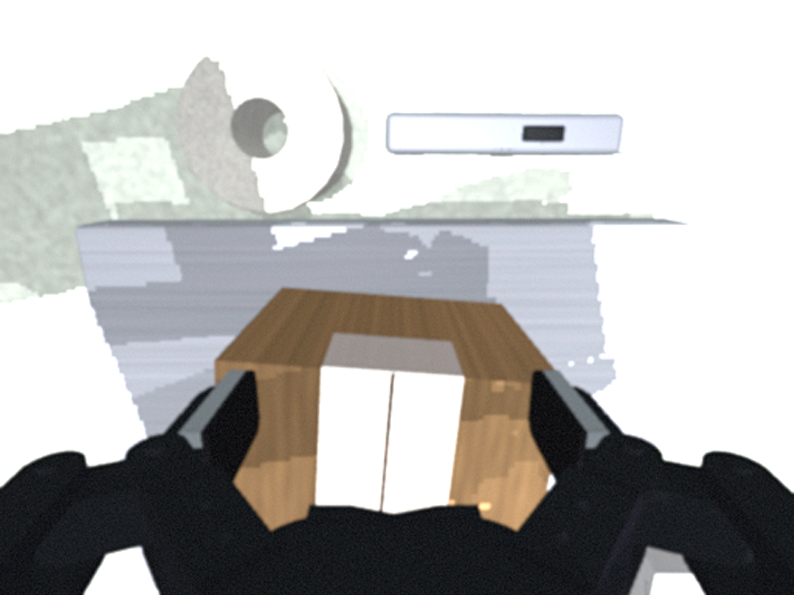

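```bash
python3 -m pendant '[{"grip":1,"tx":0,"ty":-0.015,"tz":0,"turn":0},{"grip":1,"tx":0,"ty":-0.005,"tz":0.015,"turn":0},{"grip":1,"tx":0,"ty":0,"tz":0.025,"turn":0},{"grip":1,"tx":0,"ty":0,"tz":0,"turn":0}]'
python3 -c "
from h import *
goto(0,290,90,0)
d=eyes.get_image('scene'); save(d,'zs2',(230,70,360,190),6)
P=telemetry.sense()['position']
for dz in (0,13,50): print(dz,np.round((proj(d,[P+[a,b,dz] for a in (-45,45) for b in (-11,11)])-[230,70])*6))
"
```

```text
t: 11.3
position: [503.8, 264.5, 111.2]
tool_rot: [-0.707, 0.005, -0.007, 0.708]
ft_force: [-0.2, -0.5, 0.3]
grip_width: 0.999
pos [503.8 264.5 111.2] toolx head -1.0 tooly [ 0.002  0.002 -1.   ] toolz [0.018 1.    0.002] t 11.3
shift m [-0.0015  0.0212 -0.0057] turn 0.22 F [-0.18 -0.5   0.29] q [0.29 0.56 1.65 0.   0.93 0.3 ]
line xy [  1.4 295.6]
0 [[446. 369.]
 [484. 360.]
 [547. 465.]
 [586. 455.]]
13 [[449. 346.]
 [487. 337.]
 [551. 442.]
 [591. 431.]]
50 [[458. 280.]
 [497. 271.]
 [563. 373.]
 [604. 363.]]
```

View pics/zs2.png

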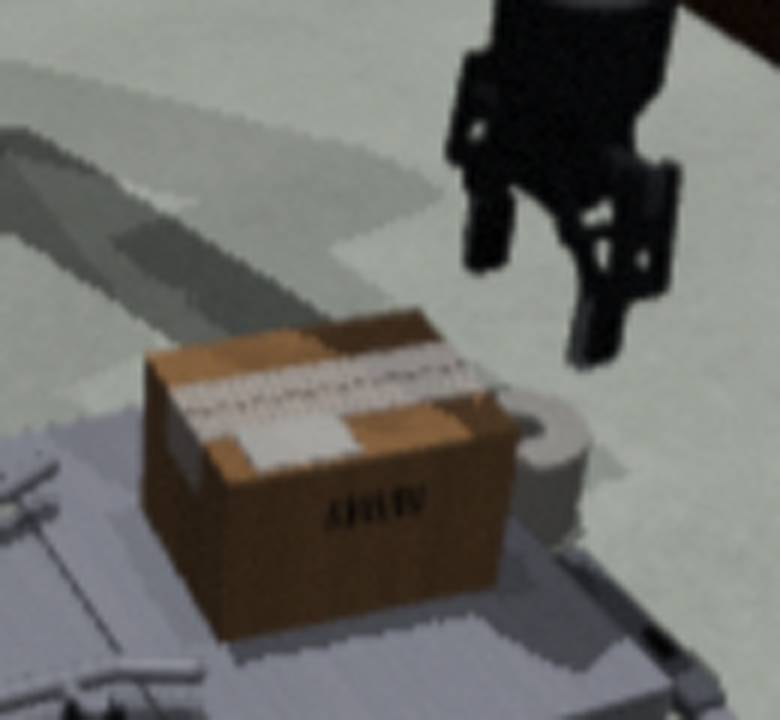

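```bash
python3 -m pendant '[{"grip":1,"tx":-0.001,"ty":0.03,"tz":0,"turn":0},{"grip":1,"tx":0,"ty":0.025,"tz":0,"turn":0},{"grip":1,"tx":0,"ty":0.013,"tz":0,"turn":0},{"grip":1,"tx":0,"ty":0,"tz":0,"turn":0},{"grip":1,"tx":0,"ty":0,"tz":-0.008,"turn":0},{"grip":1,"tx":0,"ty":0,"tz":-0.006,"turn":0},{"grip":1,"tx":0,"ty":0,"tz":-0.003,"turn":0},{"grip":1,"tx":0,"ty":0,"tz":0,"turn":0}]'
python3 -m pendant '[{"grip":1,"tx":0,"ty":0,"tz":-0.003,"turn":0},{"grip":1,"tx":0,"ty":0,"tz":-0.003,"turn":0},{"grip":1,"tx":0,"ty":0,"tz":-0.003,"turn":0},{"grip":1,"tx":0,"ty":0,"tz":0,"turn":0}]'
python3 look.py c
```

```text
t: 12.15
position: [502.4, 244.2, 43.7]
tool_rot: [-0.707, 0.007, -0.008, 0.707]
ft_force: [-0.5, -0.4, 0.3]
grip_width: 1.002
t: 12.55
position: [501.7, 235.3, 42.8]
tool_rot: [0.707, -0.007, 0.007, -0.707]
ft_force: [-0.4, 1.4, -0.2]
grip_width: 0.998
pos [501.7 235.3  42.8] toolx head -1.1 tooly [-0. -0. -1.] toolz [ 0.02  1.   -0.  ] t 12.55
shift m [ 0.0001 -0.0472 -0.0064] turn 0.1 F [-0.38  1.42 -0.15] q [ 0.24  0.65  1.73 -0.    0.76  0.26]
line xy [-1.000e-01  2.664e+02]
```

View pics/cwrist.png

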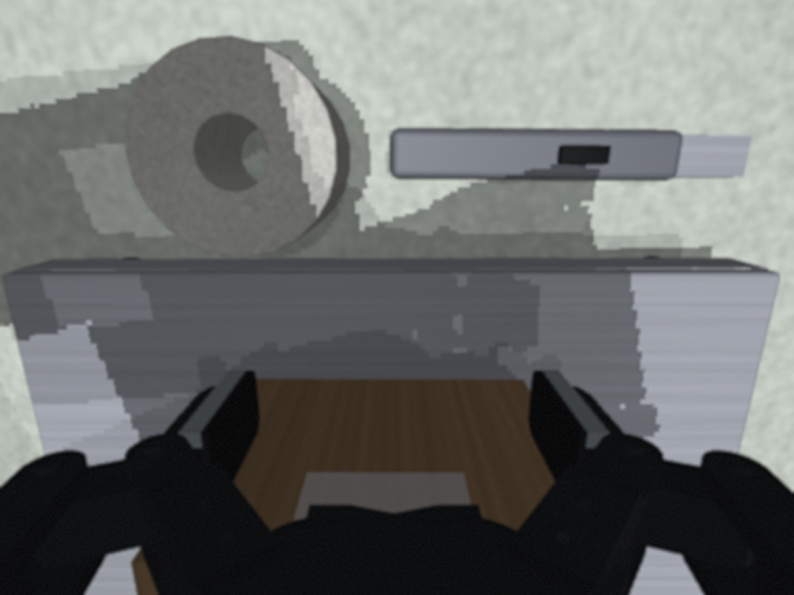

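View pics/cscene.png

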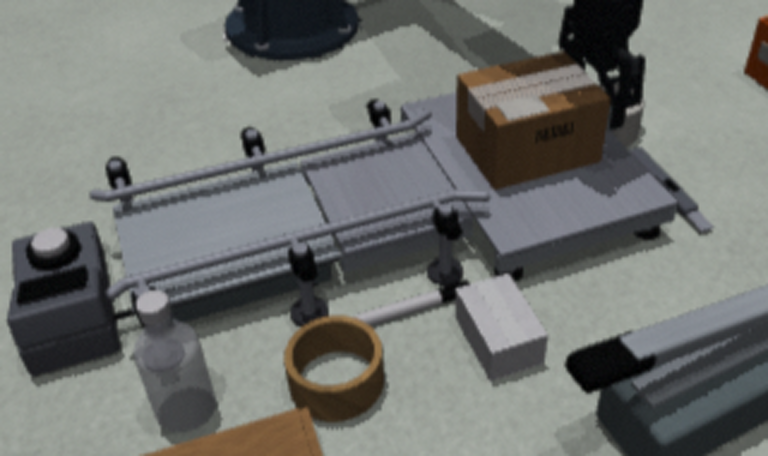

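View pics/ctop.png

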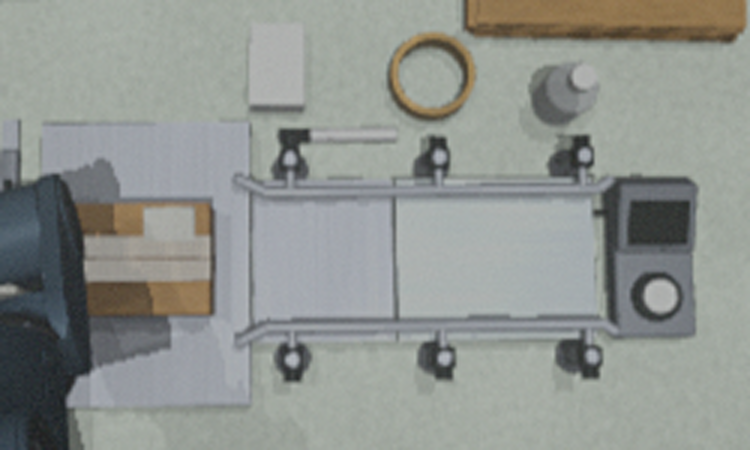

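```bash
cat > tm.py <<'E'
from h import *
import pickle,sys,json
d=pickle.load(open(sys.argv[1]+'top.pkl','rb')); q=lambda p,z: at(d,(160+p[0]/3,140+p[1]/3),z)
for p in [(300,190),(560,188),(300,329),(560,326)]:
    w=q(p,79); print("rod",np.round(wl(*w[:2]),1))
for p in json.loads(sys.argv[2]):
    w=q(p,145); print("carton",np.round(wl(*w[:2]),1))
E
python3 tm.py c '[[213,202],[213,315.5]]'
python3 -c "
from h import *
import pickle
d=pickle.load(open('cwrist.pkl','rb'))
for p,z in [((523,379),55),((257,379),55),((778,274),55),((2,274),55)]:
    w=at(d,np.array(p)/1.55,z); print(p,np.round(wl(*w[:2]),1))
# zoom top
im=d=pickle.load(open('ctop.pkl','rb')); save(d,'ctz',(180,190,280,260),7.5)"
```

```text
rod [70.3 21.3]
rod [  70.2 -249.9]
rod [-73.7  22.6]
rod [ -72.8 -245.1]
carton [ 51.7 108.3]
carton [-60.4 108.4]
(523, 379) [ 53.2 252.2]
(257, 379) [-54.3 252. ]
(778, 274) [146.1 295.8]
(2, 274) [-147.3  295.4]
```

View pics/ctz.png

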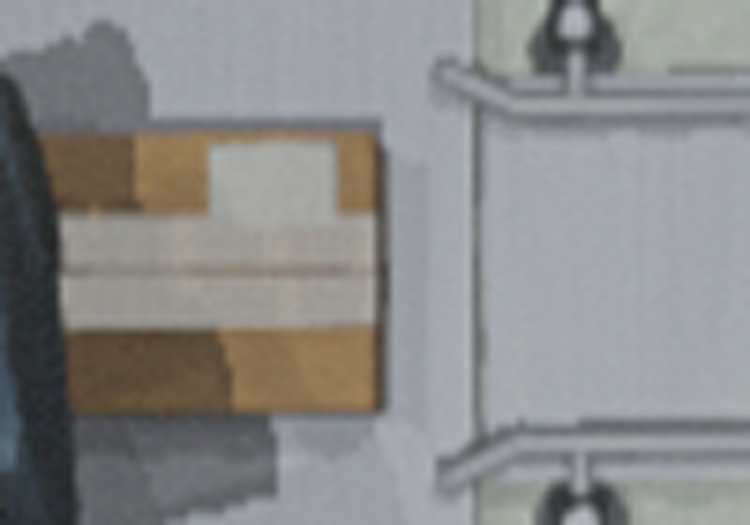

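```bash
python3 -m pendant '[{"grip":1,"tx":0,"ty":0,"tz":-0.003,"turn":0},{"grip":1,"tx":0,"ty":0,"tz":-0.005,"turn":0},{"grip":1,"tx":0.0003,"ty":0,"tz":-0.005,"turn":0},{"grip":1,"tx":0.0003,"ty":0,"tz":-0.005,"turn":0},{"grip":1,"tx":0.0003,"ty":0,"tz":-0.005,"turn":0},{"grip":1,"tx":0.0003,"ty":0,"tz":-0.005,"turn":0},{"grip":1,"tx":0.0003,"ty":0,"tz":-0.005,"turn":0},{"grip":1,"tx":0,"ty":0,"tz":-0.003,"turn":0}]'
python3 look.py d; python3 -c "
from h import *
import pickle
d=pickle.load(open('dtop.pkl','rb')); save(d,'dtz',(180,190,280,260),7.5)"
```

```text
t: 13.5
position: [502.6, 199.2, 42.9]
tool_rot: [-0.707, 0.007, -0.007, 0.707]
ft_force: [0.9, 4.7, 0.5]
grip_width: 0.998
pos [502.6 199.2  42.9] toolx head -1.2 tooly [ 0.  0. -1.] toolz [0.021 1.    0.   ] t 13.5
shift m [-0.0017 -0.0471  0.0297] turn 0.06 F [0.86 4.7  0.5 ] q [0.17 0.64 1.77 0.   0.74 0.19]
line xy [  1.7 230.3]
```

View pics/dtz.png

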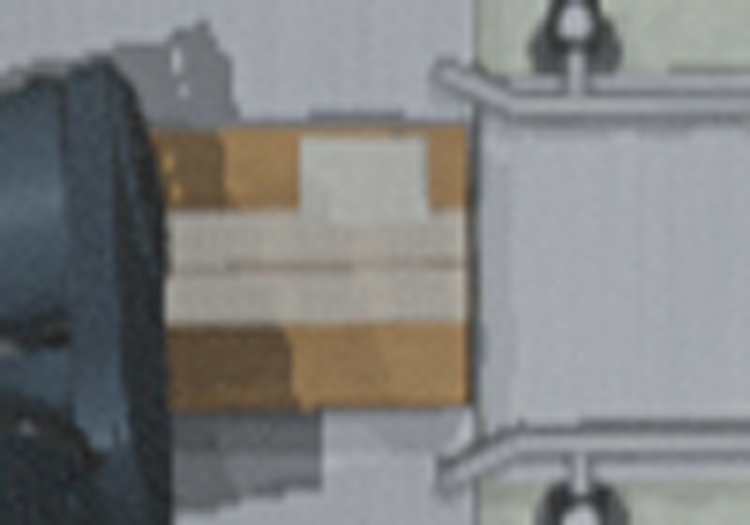

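View pics/dwrist.png

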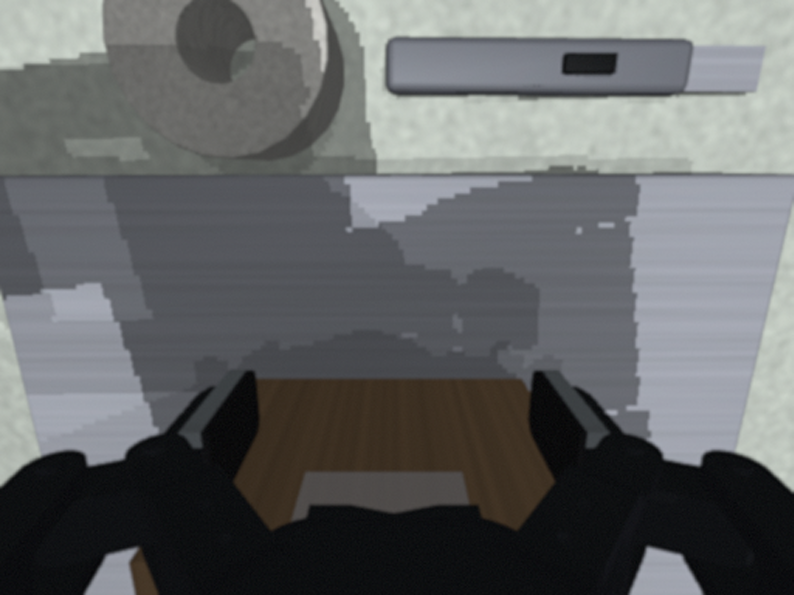

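View pics/dscene.png

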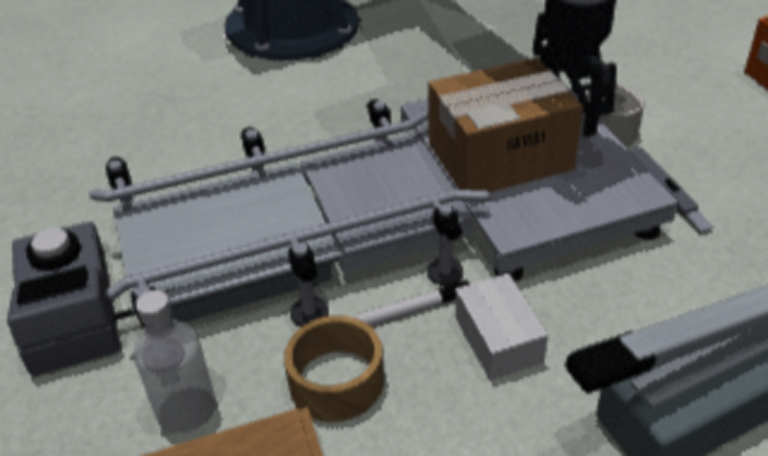

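```bash
cat > tz.py <<'E'
from h import *
import sys,json
import pickle
d=pickle.load(open(sys.argv[1]+'top.pkl','rb'))
for p,z in [((600,104),79),((720,105),79),((600,441),79),((720,440),79),((467,128),145),((467,407.5),145),((250,128),145),((250,410),145)]:
    w=at(d,(180+p[0]/7.5,190+p[1]/7.5),z); print(p,np.round(wl(*w[:2]),1))
E
python3 tz.py d
python3 - <<'E'
from h import *
import pickle
d=pickle.load(open('dscene.pkl','rb')); save(d,'dsz',(210,110,320,200),7)
E
```

```text
(600, 104) [68.6 21.3]
(720, 105) [ 67.8 -28.8]
(600, 441) [-71.1  22.6]
(720, 440) [-71.  -26.9]
(467, 128) [52.2 74.7]
(467, 407.5) [-58.3  75.2]
(250, 128) [ 52.9 161. ]
(250, 410) [-58.6 160.5]
```

View pics/dsz.png

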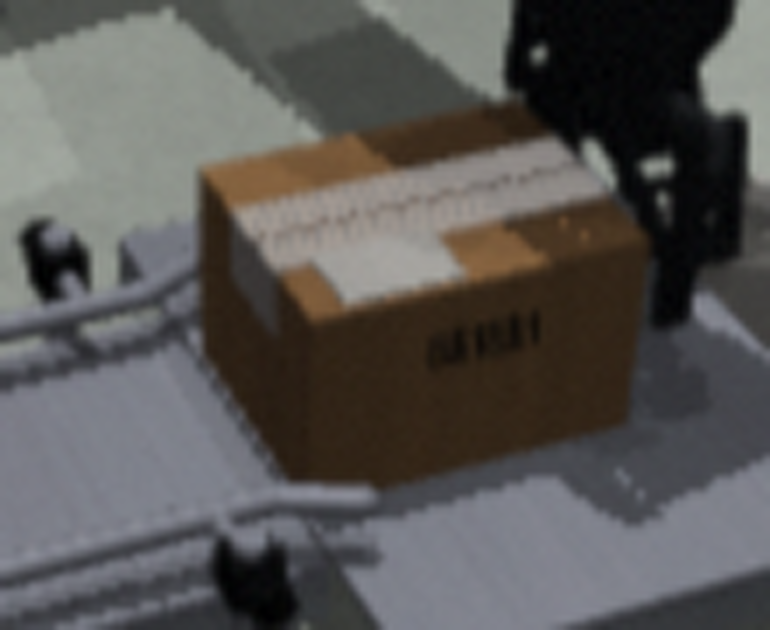

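```bash
python3 -m pendant '[{"grip":1,"tx":0,"ty":0,"tz":0.02,"turn":0},{"grip":1,"tx":0,"ty":-0.045,"tz":0.01,"turn":0},{"grip":1,"tx":0,"ty":-0.05,"tz":0,"turn":0},{"grip":1,"tx":0,"ty":-0.05,"tz":-0.01,"turn":0},{"grip":1,"tx":0,"ty":-0.015,"tz":-0.045,"turn":0},{"grip":1,"tx":0,"ty":0,"tz":-0.05,"turn":0},{"grip":1,"tx":0,"ty":0,"tz":-0.05,"turn":0},{"grip":1,"tx":0,"ty":0,"tz":-0.05,"turn":0}]'
python3 -m pendant '[{"grip":1,"tx":0,"ty":0,"tz":-0.025,"turn":0},{"grip":1,"tx":0,"ty":0,"tz":0,"turn":0}]'
python3 look.py e
python3 -c "
from h import *
import pickle
d=pickle.load(open('etop.pkl','rb')); save(d,'etz',(180,190,280,260),7.5)"
```

```text
t: 14.45
position: [498.3, 23.0, 202.2]
tool_rot: [0.707, -0.007, 0.007, -0.707]
ft_force: [1.7, -0.3, 0.2]
grip_width: 1.001
t: 14.65
position: [498.4, -3.6, 201.8]
tool_rot: [0.708, -0.009, 0.009, -0.706]
ft_force: [-0.1, -0.4, -0.8]
grip_width: 1.003
pos [498.4  -3.6 201.8] toolx head -1.4 tooly [-0.    -0.002 -1.   ] toolz [ 0.025  1.    -0.002] t 14.65
shift m [-0.0025  0.1115  0.2328] turn -0.19 F [-0.09 -0.43 -0.81] q [-0.23  0.34  1.73 -0.    1.06 -0.21]
line xy [ 1.8 27.4]
```

View pics/ewrist.png

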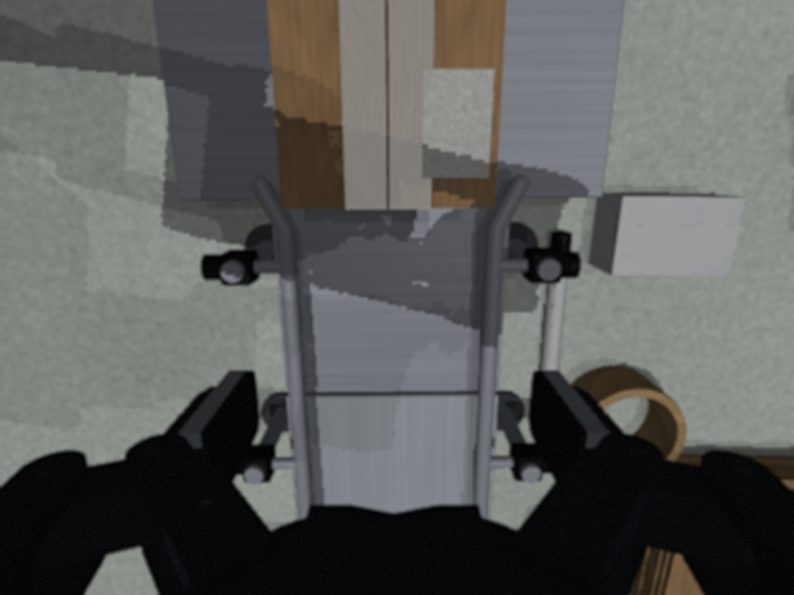

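Nice symmetric view: carton front edge from (281,209) to (495,207), rod inner edges at (296,240)/(488,240). Measuring it.

```bash
python3 -c "
from h import *
import pickle
d=pickle.load(open('ewrist.pkl','rb'))
save(d,'ewz',(150,60,350,210),4)
for n,p,z in [('rodL',(291,260),79),('rodR',(495,260),79),('rodL',(299,440),79),('rodR',(486,440),79),('cFL',(281.5,208),145),('cFR',(496,206),145),('cL',(269,10),145),('cR',(506,10),145),('tabL',(176,199),55),('tabR',(602,196),55)]:
    w=at(d,np.array(p)/1.55,z); print(n,np.round(wl(*w[:2]),1))
"
```

```text
rodL [-66.5  35. ]
rodR [71.2 34.5]
rodL [ -69.6 -104. ]
rodR [  72.4 -104.5]
cFL [-54.5  75.4]
cFR [55.3 76. ]
cL [-53.9 164.8]
cR [ 54.7 164.4]
tabL [-150.    74.1]
tabR [149.  75.]
```

View pics/ewz.png

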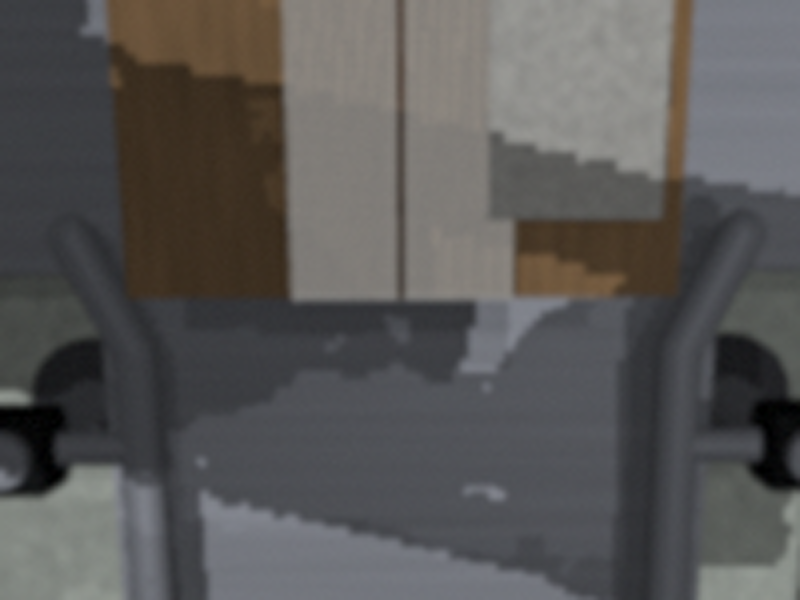

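```bash
python3 -c "
from h import *
import pickle
d=pickle.load(open('ewrist.pkl','rb'))
for n,p,z in [('rodL',(142,450),79),('rodR',(676,450),79),('rodL',(146,580),79),('rodR',(672,580),79),('cFL',(130,297),145),('cFR',(679,295),145),('cL',(108,10),145),('cR',(692,10),145)]:
    w=at(d,np.array(p)/4+[150,60],z); print(n,np.round(wl(*w[:2]),1))
"
python3 tz.py e
```

```text
rodL [-69.2  29.9]
rodR [71.2 29.4]
rodL [-70.6  -6.1]
rodR [72.1 -6.6]
cFL [-53.8  75.4]
cFR [55.1 75.4]
cL [-54.2 128. ]
cR [ 54.5 127.6]
(600, 104) [68.6 21.3]
(720, 105) [ 67.8 -28.8]
(600, 441) [-71.1  22.6]
(720, 440) [-71.  -26.9]
(467, 128) [52.2 74.7]
(467, 407.5) [-58.3  75.2]
(250, 128) [ 52.9 161. ]
(250, 410) [-58.6 160.5]
```

View pics/etz.png

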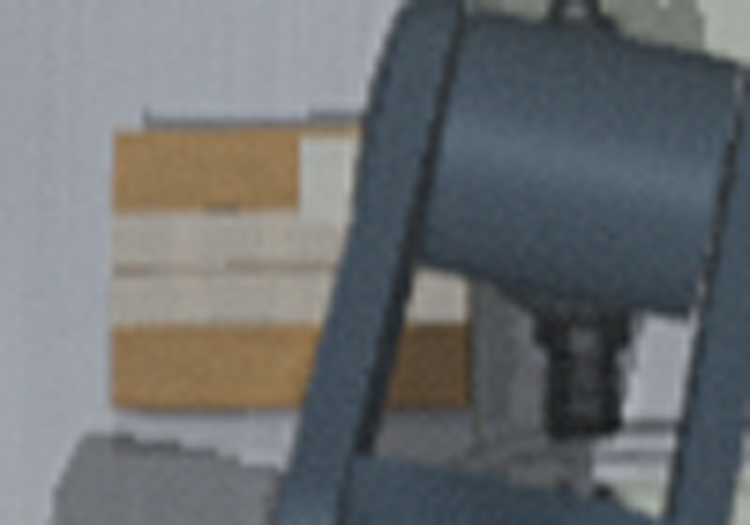

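```bash
python3 -m pendant '[{"grip":1,"tx":0,"ty":0,"tz":0.045,"turn":0},{"grip":1,"tx":0,"ty":0,"tz":0.05,"turn":0},{"grip":1,"tx":0,"ty":0,"tz":0.05,"turn":0},{"grip":1,"tx":0,"ty":0,"tz":0.05,"turn":0},{"grip":1,"tx":0,"ty":0,"tz":0.032,"turn":0},{"grip":1,"tx":0,"ty":0.04,"tz":0,"turn":0},{"grip":1,"tx":0,"ty":0.04,"tz":0,"turn":0},{"grip":1,"tx":0,"ty":0,"tz":0,"turn":0}]'
python3 -c "
from h import *
goto(1.5,243,43,0)"
```

```text
t: 15.6
position: [497.4, 227.8, 117.2]
tool_rot: [0.708, -0.01, 0.001, -0.706]
ft_force: [-1.2, 0.5, -0.4]
grip_width: 1.004
pos [497.4 227.8 117.2] toolx head -0.9 tooly [-0.012 -0.003 -1.   ] toolz [ 0.016  1.    -0.003] t 15.6
shift m [ 0.0065  0.0741 -0.0156] turn 0.29 F [-1.17  0.52 -0.39] q [ 0.23  0.53  1.69 -0.    0.93  0.24]
line xy [ -4.2 258.8]
```

```bash
python3 -m pendant '[{"grip":1,"tx":0.003,"ty":0.035,"tz":0,"turn":0},{"grip":1,"tx":0.002,"ty":0.025,"tz":0,"turn":0},{"grip":1,"tx":0,"ty":0.013,"tz":-0.003,"turn":0},{"grip":1,"tx":0,"ty":0,"tz":0,"turn":0},{"grip":1,"tx":0,"ty":0,"tz":0,"turn":0}]'
python3 -c "
from h import *
goto(1.5,243,43,0)"
```

```text
t: 16.1
position: [508.8, 224.5, 50.2]
tool_rot: [-0.707, 0.006, -0.008, 0.707]
ft_force: [0.3, 0.3, -0.6]
grip_width: 1.001
pos [508.8 224.5  50.2] toolx head -1.1 tooly [ 0.002  0.    -1.   ] toolz [0.019 1.    0.001] t 16.1
shift m [-0.0059  0.0072 -0.0127] turn 0.12 F [ 0.32  0.35 -0.59] q [0.21 0.64 1.72 0.   0.77 0.23]
line xy [  7.3 255.7]
```

```bash
python3 -m pendant '[{"grip":1,"tx":-0.006,"ty":0.007,"tz":0,"turn":0},{"grip":1,"tx":0,"ty":0,"tz":-0.008,"turn":0},{"grip":1,"tx":0,"ty":0,"tz":0,"turn":0.1},{"grip":1,"tx":0,"ty":0,"tz":0,"turn":0}]'
python3 -c "
from h import *
goto(1.5,230.5,43,0)"
```

```text
t: 16.5
position: [502.2, 215.7, 42.3]
tool_rot: [-0.707, 0.008, -0.008, 0.707]
ft_force: [-0.3, -0.6, -0.6]
grip_width: 1.003
pos [502.2 215.7  42.3] toolx head -1.3 tooly [ 0.001  0.    -1.   ] toolz [0.022 1.    0.   ] t 16.5
shift m [ 0.0007 -0.0007 -0.0163] turn -0.05 F [-0.29 -0.65 -0.63] q [0.2  0.65 1.75 0.   0.74 0.22]
line xy [  0.9 246.8]
```

```bash
python3 -m pendant '[{"grip":1,"tx":0,"ty":0,"tz":-0.006,"turn":0},{"grip":1,"tx":0,"ty":0,"tz":-0.005,"turn":0},{"grip":1,"tx":0,"ty":0,"tz":-0.003,"turn":0},{"grip":1,"tx":0,"ty":0,"tz":-0.003,"turn":0},{"grip":1,"tx":0,"ty":0,"tz":-0.005,"turn":0},{"grip":1,"tx":0.0003,"ty":0,"tz":-0.005,"turn":0},{"grip":1,"tx":0.0003,"ty":0,"tz":-0.005,"turn":0},{"grip":1,"tx":0.0004,"ty":0,"tz":-0.005,"turn":0}]'
python3 -m pendant '[{"grip":1,"tx":0,"ty":0,"tz":-0.005,"turn":0},{"grip":1,"tx":0,"ty":0,"tz":-0.005,"turn":0},{"grip":1,"tx":0,"ty":0,"tz":-0.005,"turn":0},{"grip":1,"tx":0,"ty":0,"tz":-0.003,"turn":0},{"grip":1,"tx":0,"ty":0,"tz":0,"turn":0}]'
python3 look.py f; python3 -c "
from h import *
import pickle
d=pickle.load(open('ftop.pkl','rb')); save(d,'ftz',(180,190,280,260),7.5)"
```

```text
t: 17.3
position: [502.0, 178.7, 41.8]
tool_rot: [-0.707, 0.008, -0.008, 0.707]
ft_force: [-0.2, 2.9, 0.6]
grip_width: 1.002
t: 17.8
position: [501.5, 160.1, 41.8]
tool_rot: [0.707, -0.008, 0.008, -0.707]
ft_force: [0.8, 0.6, -0.5]
grip_width: 1.001
pos [501.5 160.1  41.8] toolx head -1.3 tooly [-0.    -0.001 -1.   ] toolz [ 0.022  1.    -0.001] t 17.8
shift m [-0.0015 -0.0482  0.0688] turn -0.02 F [ 0.81  0.59 -0.52] q [ 0.1   0.63  1.8  -0.    0.71  0.12]
line xy [  1.4 191.1]
```

View pics/ftz.png

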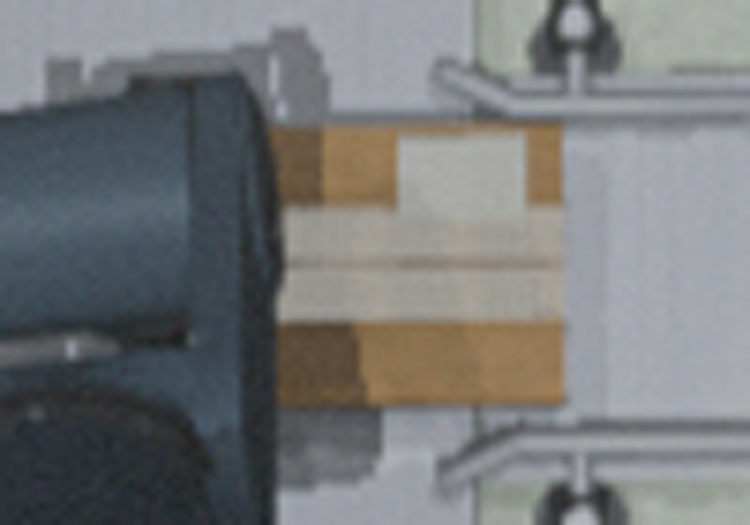

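View pics/fwrist.png

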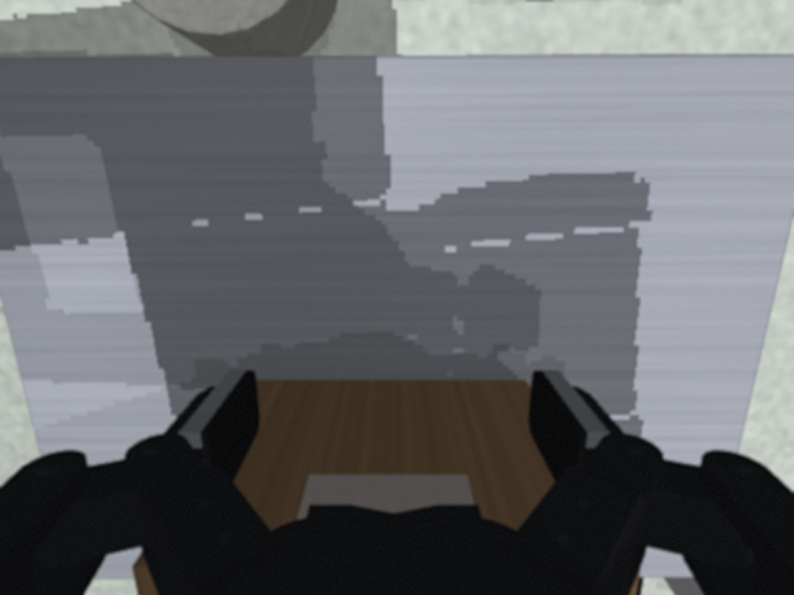

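```bash
cat > tz2.py <<'E'
from h import *
import sys,json
import pickle
d=pickle.load(open(sys.argv[1]+'top.pkl','rb')); x0,y0,s=json.loads(sys.argv[3])
for x,y,z in json.loads(sys.argv[2]):
    w=at(d,(x0+x/s,y0+y/s),z); print((x,y),np.round(wl(*w[:2]),1))
E
python3 tz2.py f '[[563,125,145],[563,404,145],[300,127,145],[300,405,145],[660,104.5,79],[660,440,79]]' '[180,190,7.5]'
```

```text
(563, 125) [53.1 36.6]
(563, 404) [-57.2  37.4]
(300, 127) [ 53.1 141.1]
(300, 405) [-56.8 140.9]
(660, 104.5) [68.2 -3.8]
(660, 440) [-70.9  -2.2]
```

```bash
python3 -m pendant '[{"grip":1,"tx":0,"ty":0,"tz":-0.003,"turn":0},{"grip":1,"tx":0,"ty":0,"tz":-0.005,"turn":0},{"grip":1,"tx":0,"ty":0,"tz":-0.006,"turn":0},{"grip":1,"tx":0,"ty":0,"tz":-0.006,"turn":0},{"grip":1,"tx":0,"ty":0,"tz":-0.006,"turn":0},{"grip":1,"tx":0,"ty":0,"tz":-0.006,"turn":0},{"grip":1,"tx":0,"ty":0,"tz":-0.006,"turn":0},{"grip":1,"tx":0,"ty":0,"tz":-0.006,"turn":0}]'
python3 -c "
from h import *
goto(1.7,100,43,0)"
```

```text
t: 18.75
position: [500.6, 116.3, 41.8]
tool_rot: [0.707, -0.008, 0.008, -0.707]
ft_force: [0.3, 3.8, -1.2]
grip_width: 0.997
pos [500.6 116.3  41.8] toolx head -1.3 tooly [-0. -0. -1.] toolz [ 0.022  1.    -0.   ] t 18.75
shift m [ 0.0003 -0.0012 -0.0474] turn -0.02 F [ 0.34  3.81 -1.18] q [ 0.01  0.62  1.83 -0.    0.69  0.03]
line xy [  1.4 147.4]
```

```bash
python3 -m pendant '[{"grip":1,"tx":0,"ty":0,"tz":-0.006,"turn":0},{"grip":1,"tx":0,"ty":0,"tz":-0.006,"turn":0},{"grip":1,"tx":0,"ty":0,"tz":-0.006,"turn":0},{"grip":1,"tx":0,"ty":0,"tz":-0.006,"turn":0},{"grip":1,"tx":0,"ty":0,"tz":-0.006,"turn":0},{"grip":1,"tx":0,"ty":0,"tz":-0.006,"turn":0},{"grip":1,"tx":0,"ty":0,"tz":-0.006,"turn":0},{"grip":1,"tx":0,"ty":0,"tz":-0.003,"turn":0}]'
python3 look.py g; python3 -c "
from h import *
import pickle
d=pickle.load(open('gtop.pkl','rb')); save(d,'gtz',(210,190,310,260),7.5)"
```

```text
t: 19.55
position: [499.7, 71.3, 41.8]
tool_rot: [0.707, -0.008, 0.008, -0.707]
ft_force: [0.2, 3.1, 0.2]
grip_width: 1.003
pos [499.7  71.3  41.8] toolx head -1.3 tooly [-0. -0. -1.] toolz [ 0.022  1.    -0.   ] t 19.55
shift m [-0.0016 -0.0482  0.1576] turn -0.04 F [0.16 3.08 0.21] q [-0.08  0.61  1.86 -0.    0.67 -0.06]
line xy [  1.5 102.4]
```

View pics/gtz.png

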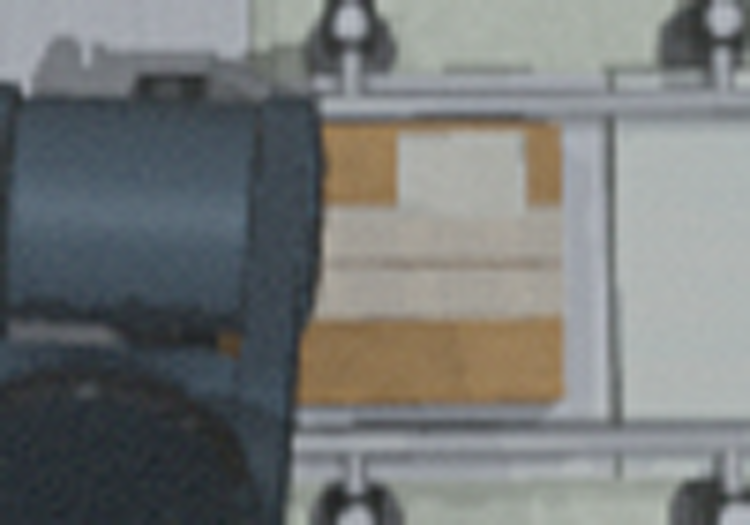

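View pics/gscene.png

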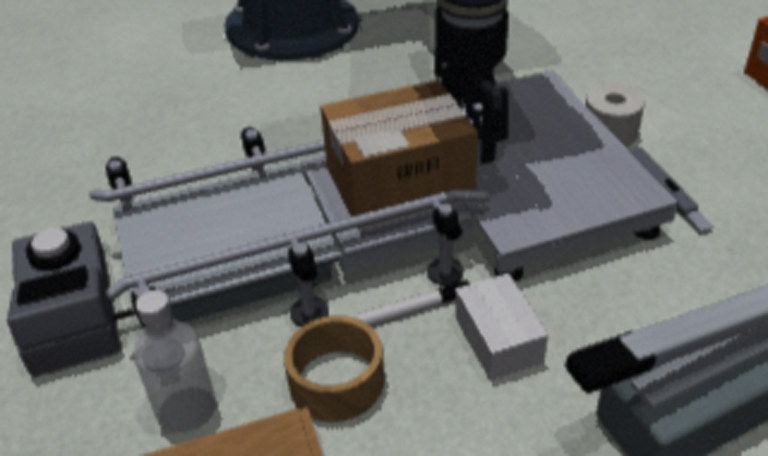

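View pics/gwrist.png

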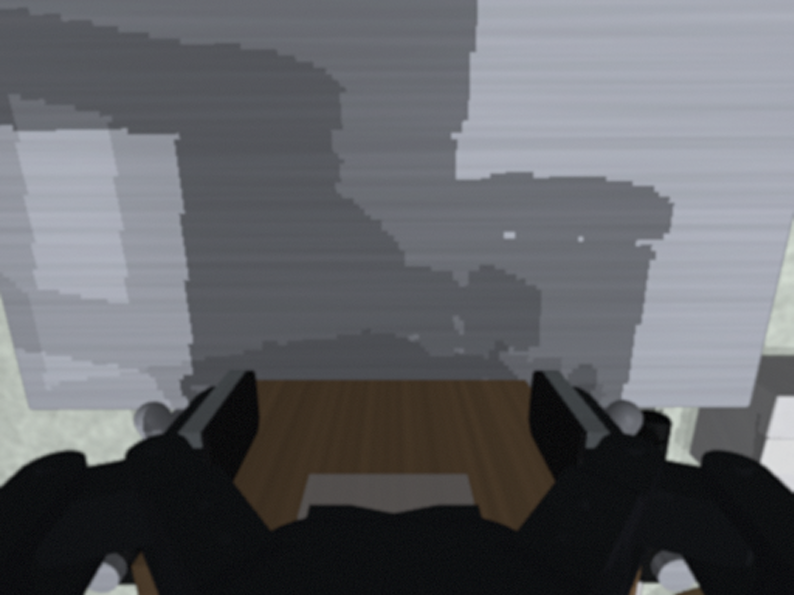

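```bash
python3 tz2.py g '[[560,122.5,145],[560,403,145],[400,124,145],[400,404,145],[600,104.5,79],[600,440,79]]' '[210,190,7.5]'
```

```text
(560, 122.5) [ 53.3 -51.7]
(560, 403) [-57.5 -49.9]
(400, 124) [53.3 11.9]
(400, 404) [-57.4  13. ]
(600, 104.5) [ 67.6 -72.6]
(600, 440) [-71.4 -70.1]
```

```bash
python3 -m pendant '[{"grip":1,"tx":0,"ty":0,"tz":-0.004,"turn":0},{"grip":1,"tx":0,"ty":0,"tz":-0.006,"turn":0},{"grip":1,"tx":0,"ty":0,"tz":-0.006,"turn":0},{"grip":1,"tx":0,"ty":0,"tz":-0.006,"turn":0},{"grip":1,"tx":0,"ty":0,"tz":-0.006,"turn":0},{"grip":1,"tx":0,"ty":0,"tz":-0.006,"turn":0},{"grip":1,"tx":0,"ty":0,"tz":-0.006,"turn":0},{"grip":1,"tx":0,"ty":0,"tz":-0.006,"turn":0}]'
python3 -c "
from h import *
goto(1.7,100,43,0)"
python3 -m pendant '[{"grip":1,"tx":0,"ty":0,"tz":-0.006,"turn":0},{"grip":1,"tx":0,"ty":0,"tz":-0.006,"turn":0},{"grip":1,"tx":0,"ty":0,"tz":-0.006,"turn":0},{"grip":1,"tx":0,"ty":0,"tz":-0.006,"turn":0},{"grip":1,"tx":0,"ty":0,"tz":-0.006,"turn":0},{"grip":1,"tx":0,"ty":0,"tz":-0.006,"turn":0},{"grip":1,"tx":0,"ty":0,"tz":-0.006,"turn":0},{"grip":1,"tx":0,"ty":0,"tz":-0.003,"turn":0}]'
python3 look.py i; python3 -c "
from h import *
import pickle
d=pickle.load(open('itop.pkl','rb')); save(d,'itz',(240,190,340,260),7.5)"
```

```text
t: 20.5
position: [498.6, 25.5, 41.9]
tool_rot: [-0.707, 0.008, -0.008, 0.707]
ft_force: [0.6, 4.4, 1.3]
grip_width: 1.004
pos [498.6  25.5  41.9] toolx head -1.3 tooly [-0.  0. -1.] toolz [0.022 1.    0.   ] t 20.5
shift m [ 0.0003 -0.0011  0.0435] turn -0.02 F [0.56 4.35 1.25] q [-0.17  0.61  1.87  0.    0.66 -0.15]
line xy [ 1.4 56.5]
t: 21.3
position: [497.7, -19.7, 41.8]
tool_rot: [0.707, -0.008, 0.008, -0.707]
ft_force: [0.6, 4.8, 1.2]
grip_width: 1.0
pos [497.7 -19.7  41.8] toolx head -1.3 tooly [-0. -0. -1.] toolz [ 0.022  1.    -0.   ] t 21.3
shift m [-0.0016 -0.0482  0.2487] turn -0.04 F [0.64 4.76 1.22] q [-0.26  0.61  1.87 -0.    0.66 -0.24]
line xy [ 1.4 11.3]
```

View pics/itz.png

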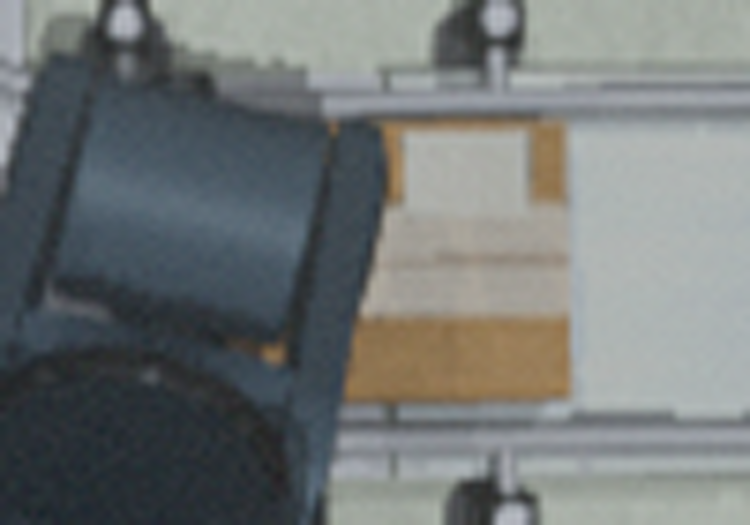

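View pics/iwrist.png

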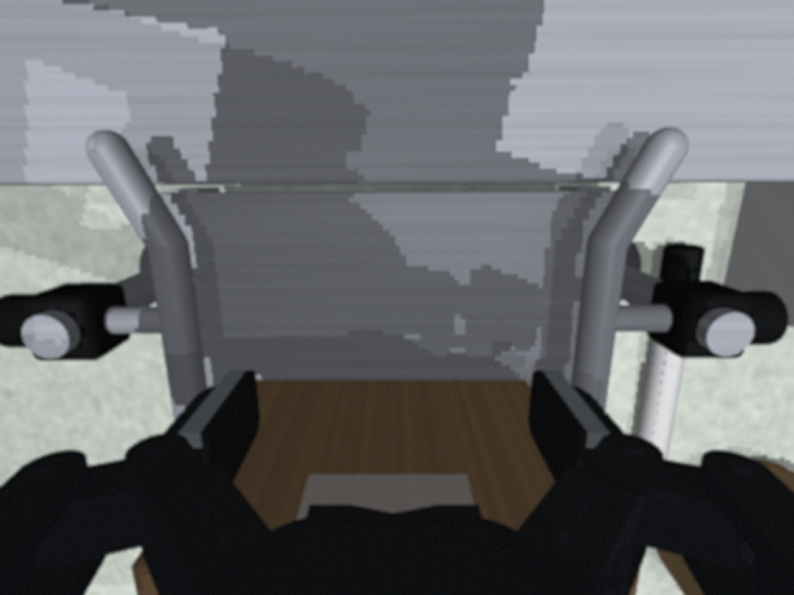

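```bash
python3 -m pendant '[{"grip":1,"tx":0,"ty":0,"tz":-0.004,"turn":0},{"grip":1,"tx":0,"ty":0,"tz":-0.006,"turn":0},{"grip":1,"tx":0,"ty":0,"tz":-0.006,"turn":0},{"grip":1,"tx":0,"ty":0,"tz":-0.006,"turn":0},{"grip":1,"tx":0,"ty":0,"tz":-0.006,"turn":0},{"grip":1,"tx":0,"ty":0,"tz":-0.006,"turn":0},{"grip":1,"tx":0,"ty":0,"tz":-0.006,"turn":0},{"grip":1,"tx":0,"ty":0,"tz":-0.006,"turn":0}]'
python3 -c "
from h import *
goto(1.7,-101,43,0)
d=eyes.get_image('wrist'); save(d,'jw',None,1.55)"
```

```text
t: 22.25
position: [496.6, -65.6, 41.8]
tool_rot: [-0.707, 0.008, -0.008, 0.707]
ft_force: [-0.1, 3.6, -0.1]
grip_width: 1.001
pos [496.6 -65.6  41.8] toolx head -1.3 tooly [-0.  0. -1.] toolz [0.022 1.    0.   ] t 22.25
shift m [ 0.0004 -0.0012 -0.0664] turn -0.03 F [-0.13  3.55 -0.11] q [-0.35  0.61  1.87 -0.    0.67 -0.33]
line xy [  1.3 -34.6]
```

View pics/jw.png

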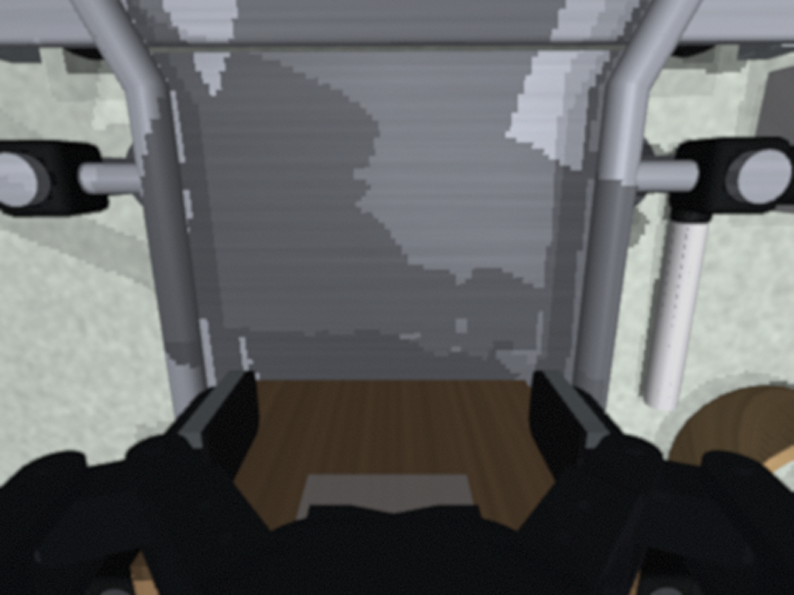

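Still centred between the rods. Remaining ~66 mm.

```bash
python3 -m pendant '[{"grip":1,"tx":0,"ty":0,"tz":-0.006,"turn":0},{"grip":1,"tx":0,"ty":0,"tz":-0.006,"turn":0},{"grip":1,"tx":0,"ty":0,"tz":-0.006,"turn":0},{"grip":1,"tx":0,"ty":0,"tz":-0.006,"turn":0},{"grip":1,"tx":0,"ty":0,"tz":-0.006,"turn":0},{"grip":1,"tx":0,"ty":0,"tz":-0.006,"turn":0},{"grip":1,"tx":0,"ty":0,"tz":-0.006,"turn":0},{"grip":1,"tx":0,"ty":0,"tz":-0.006,"turn":0}]'
python3 -m pendant '[{"grip":1,"tx":0,"ty":0,"tz":-0.005,"turn":0},{"grip":1,"tx":0,"ty":0,"tz":-0.004,"turn":0},{"grip":1,"tx":0,"ty":0,"tz":-0.003,"turn":0},{"grip":1,"tx":0,"ty":0,"tz":-0.002,"turn":0},{"grip":1,"tx":0,"ty":0,"tz":0,"turn":0}]'
python3 look.py k
```

```text
t: 23.1
position: [495.6, -113.5, 41.9]
tool_rot: [-0.707, 0.008, -0.008, 0.707]
ft_force: [-1.0, 3.0, 1.0]
grip_width: 1.001
t: 23.6
position: [495.3, -127.5, 41.8]
tool_rot: [0.707, -0.008, 0.008, -0.707]
ft_force: [-0.9, 0.6, 0.5]
grip_width: 0.998
pos [ 495.3 -127.5   41.8] toolx head -1.2 tooly [-0. -0. -1.] toolz [ 0.022  1.    -0.   ] t 23.6
shift m [-0.0015 -0.0483  0.3564] turn -0.02 F [-0.86  0.65  0.47] q [-0.47  0.62  1.84 -0.    0.68 -0.45]
line xy [  1.4 -96.5]
```

View pics/ktop.png

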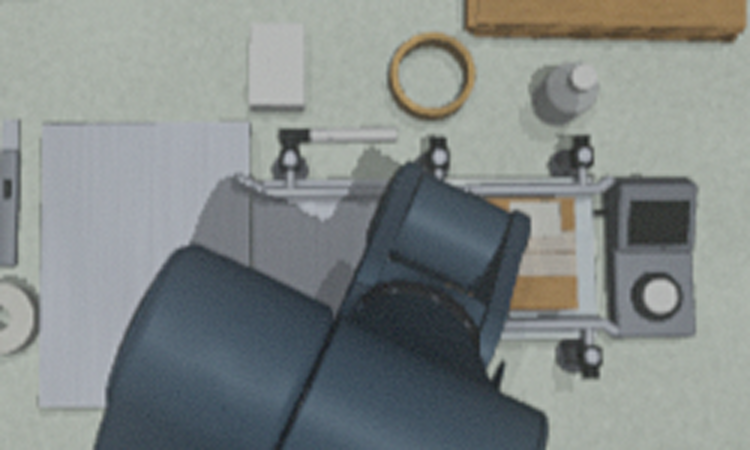

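View pics/kwrist.png

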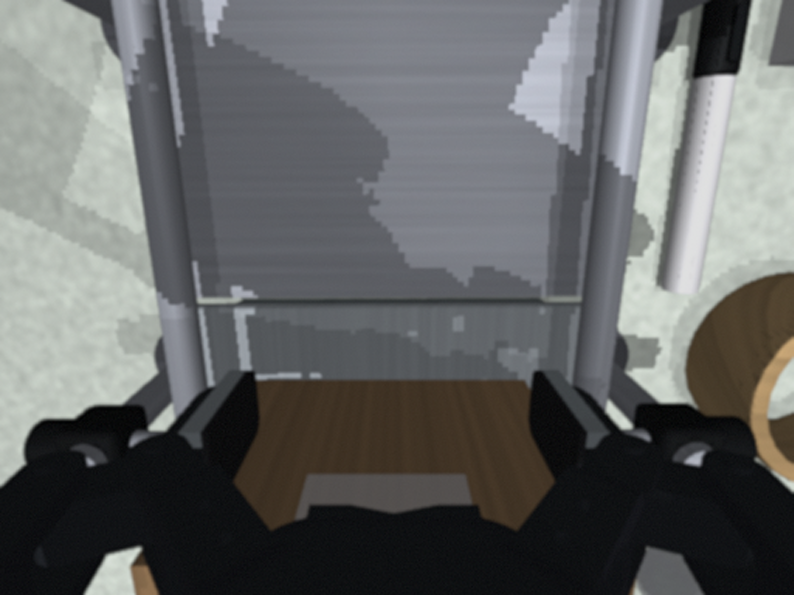

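View pics/kscene.png

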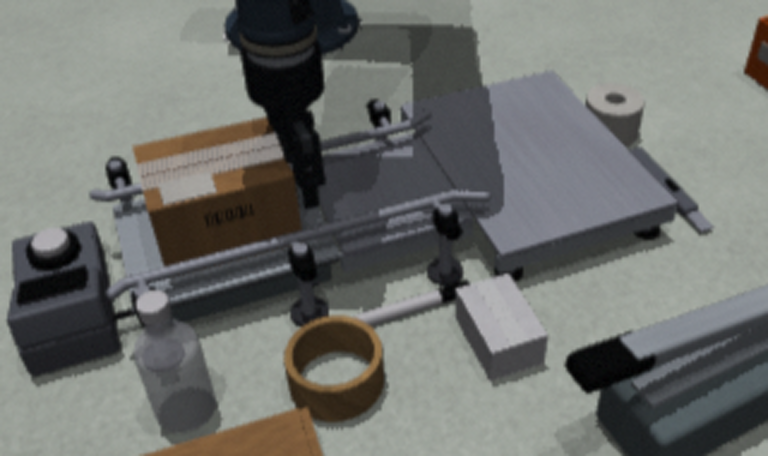

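```bash
python3 -c "
from h import *
import pickle
d=pickle.load(open('kwrist.pkl','rb'))
for n,p,z in [('seam',(390,300),55),('rear',(390,380),55),('rL',(257,380),55),('rR',(526,380),55),('rodL',(180,330),79),('rodR',(601,330),79)]:
    w=at(d,np.array(p)/1.55,z); print(n,np.round(wl(*w[:2]),1))
"
python3 tz2.py k '[[579,270,145],[593,270,55]]' '[160,140,3]'
```

```text
seam [  1.1 -77.2]
rear [   1.  -110.7]
rL [ -52.5 -110.7]
rR [  55.7 -110.7]
rodL [-68.8 -80.5]
rodR [ 71.6 -80.6]
(579, 270) [ -18.7 -252.7]
(593, 270) [ -14.3 -286.6]
```

```bash
python3 -m pendant '[{"grip":1,"tx":0,"ty":0,"tz":0.01,"turn":0},{"grip":1,"tx":0,"ty":0,"tz":0.02,"turn":0},{"grip":1,"tx":0,"ty":-0.04,"tz":0,"turn":0},{"grip":0.5,"tx":0,"ty":-0.05,"tz":0,"turn":0},{"grip":0,"tx":0,"ty":-0.05,"tz":0,"turn":0},{"grip":0,"tx":0,"ty":-0.01,"tz":0,"turn":0},{"grip":0,"tx":0,"ty":0,"tz":0,"turn":0},{"grip":0,"tx":0,"ty":0,"tz":0,"turn":0}]'
python3 look.py l
python3 -c "
from h import *
goto(-42,-355,130,0)
import pickle
d=pickle.load(open('lscene.pkl','rb'));save(d,'lsz',(60,60,220,180),5)
P=telemetry.sense()['position']
for dz in (0,13,40,52): print(dz,np.round((proj(d,[P+[a,b,dz] for a in (-12,12) for b in (-11,11)])-[60,60])*5))"
```

```text
t: 24.55
position: [495.0, -96.4, 190.8]
tool_rot: [-0.707, 0.008, -0.007, 0.707]
ft_force: [-0.1, 0.2, -0.3]
grip_width: 0.145
pos [495.  -96.4 190.8] toolx head -1.2 tooly [-0.002  0.001 -1.   ] toolz [0.021 1.    0.001] t 24.55
shift m [-2.000e-04  1.010e-01  3.253e-01] turn 0.01 F [-0.09  0.21 -0.25] q [-0.41  0.37  1.73 -0.    1.05 -0.39]
line xy [  0.5 -65.4]
pos [494.6 -96.4 189.8] toolx head -1.3 tooly [-0.004  0.002 -1.   ] toolz [0.022 1.    0.002] t 24.7
shift m [-0.0417  0.0595 -0.2897] turn -0.02 F [ 0.41 -0.38 -0.41] q [-0.41  0.37  1.73 -0.    1.05 -0.39]
line xy [  0.  -65.4]
0 [[632. 401.]
 [676. 391.]
 [647. 427.]
 [691. 416.]]
13 [[629. 378.]
 [673. 368.]
 [644. 404.]
 [689. 394.]]
40 [[623. 330.]
 [668. 320.]
 [639. 355.]
 [684. 345.]]
52 [[621. 308.]
 [666. 298.]
 [636. 333.]
 [682. 323.]]
```

View pics/lsz.png

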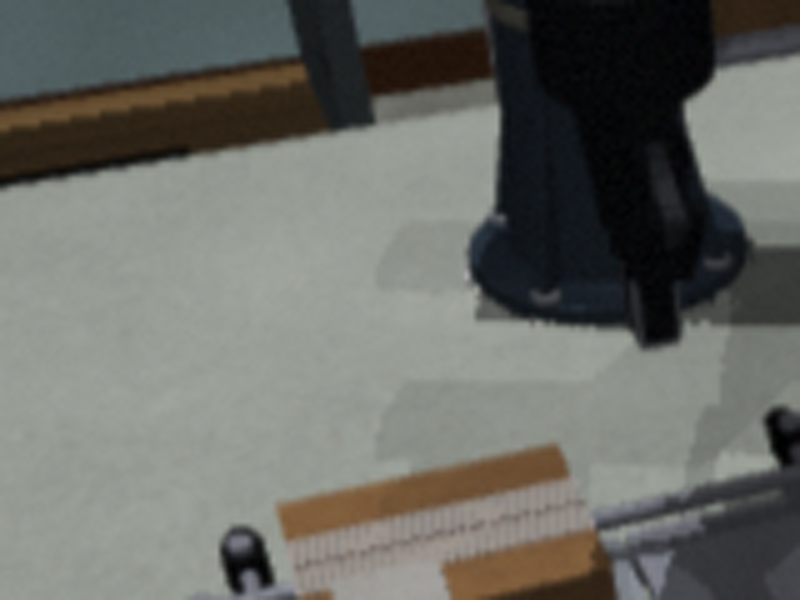

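View pics/lwrist.png

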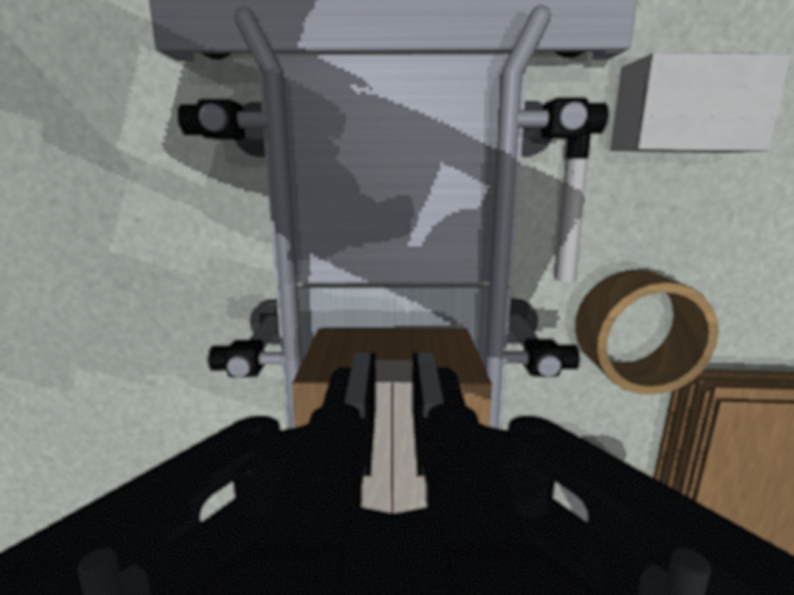

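```bash
python3 -m pendant '[{"grip":0,"tx":-0.006,"ty":0,"tz":-0.042,"turn":0},{"grip":0,"tx":-0.006,"ty":0,"tz":-0.042,"turn":0},{"grip":0,"tx":-0.006,"ty":0,"tz":-0.042,"turn":0},{"grip":0,"tx":-0.006,"ty":0,"tz":-0.042,"turn":0},{"grip":0,"tx":-0.006,"ty":0,"tz":-0.042,"turn":0},{"grip":0,"tx":-0.006,"ty":0,"tz":-0.04,"turn":0},{"grip":0,"tx":-0.006,"ty":0,"tz":-0.04,"turn":0},{"grip":0,"tx":0,"ty":0.03,"tz":0,"turn":0}]'
python3 -m pendant '[{"grip":0,"tx":0,"ty":0.02,"tz":0,"turn":0},{"grip":0,"tx":0,"ty":0,"tz":0,"turn":0},{"grip":0,"tx":0,"ty":0,"tz":0,"turn":0}]'
python3 -c "
from h import *
goto(-42,-355,60,0)
d=eyes.get_image('wrist'); save(d,'mw',None,1.55)
d=eyes.get_image('scene'); save(d,'ms',(40,110,200,230),5)
P=telemetry.sense()['position']
print(np.round((proj(d,[P+[0,0,40]])-[40,110])*5))
for dz in (0,): print((proj(d,[P*[1,1,0]+[0,0,65]])-[40,110])*5)
d=eyes.get_image('top'); save(d,'mt',(300,170,420,270),6)"
```

```text
t: 25.5
position: [449.0, -394.6, 163.4]
tool_rot: [0.71, -0.007, 0.012, -0.704]
ft_force: [1.2, -0.7, -0.0]
grip_width: -0.002
t: 25.8
position: [447.2, -385.5, 140.5]
tool_rot: [-0.706, 0.008, -0.007, 0.708]
ft_force: [0.0, -0.2, 0.4]
grip_width: -0.001
pos [ 447.2 -385.5  140.5] toolx head -1.3 tooly [-0.002  0.002 -1.   ] toolz [0.022 1.    0.002] t 25.8
shift m [-0.0007  0.0805  0.0002] turn -0.02 F [ 0.   -0.17  0.4 ] q [-0.9   0.54  1.57  0.    1.03 -0.88]
line xy [ -41.1 -355.4]
[[116. 262.]]
[[194.27092139 450.55237872]]
```

View pics/ms.png

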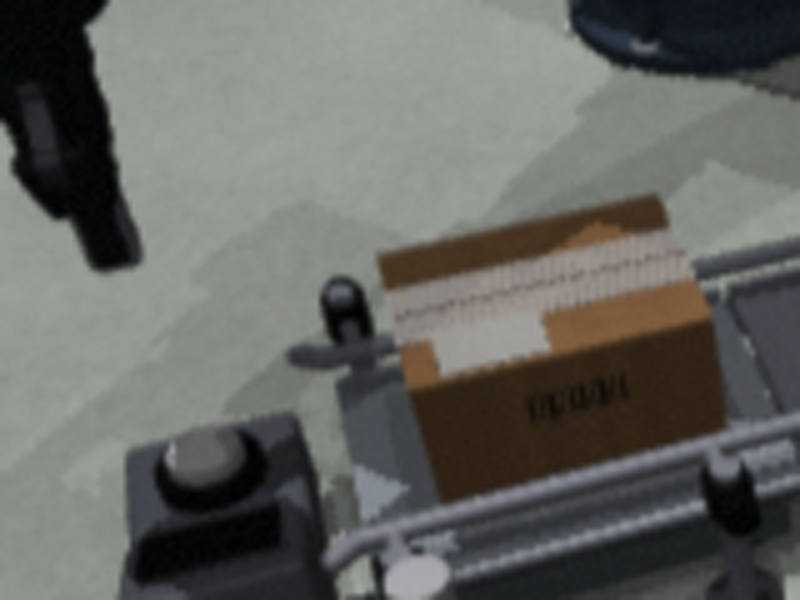

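View pics/mt.png

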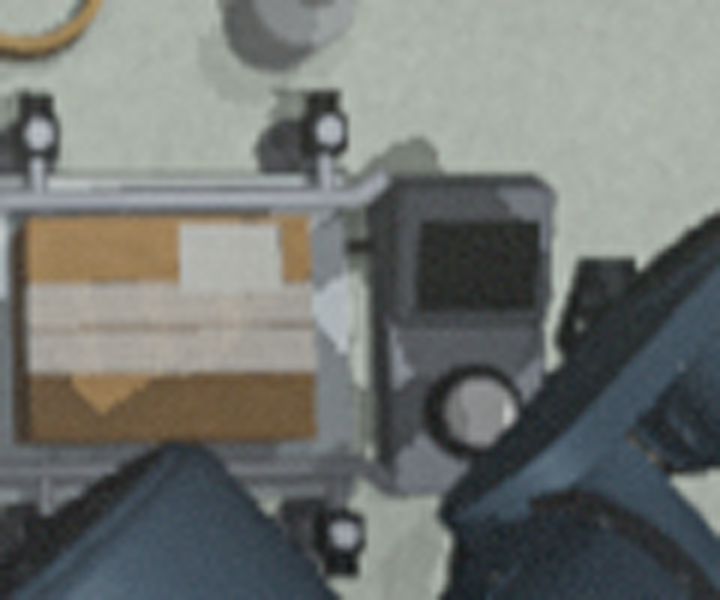

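View pics/mw.png

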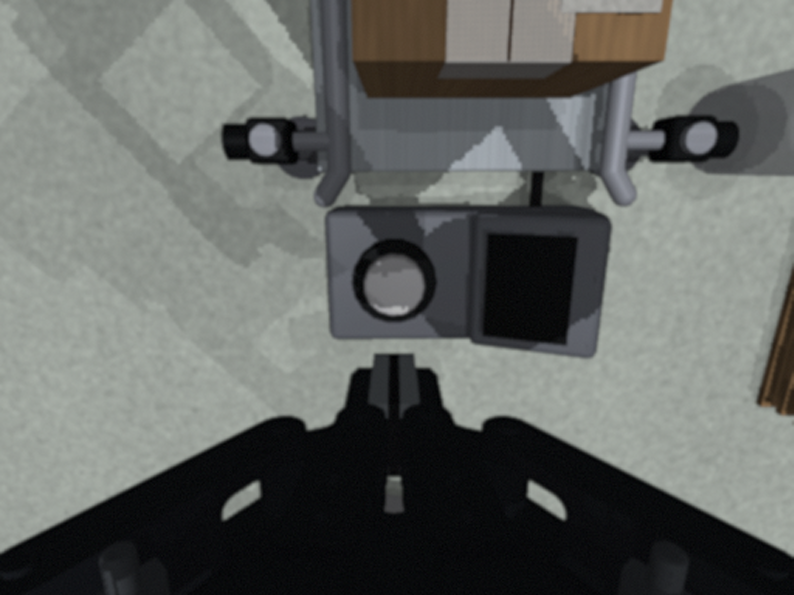

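```bash
python3 -c "
from h import *
d=eyes.get_image('wrist')
w=at(d,np.array([394,281])/1.55,65); print(w,wl(*w[:2]))
for p in [(352,170),(598,170)]:
    w=at(d,np.array(p)/1.55,55); print(w,wl(*w[:2]))
for p in [(368,97),(570,97),(594,90)]:
    w=at(d,np.array(p)/1.55,55); print(w,wl(*w[:2]))
for p in [(354,62),(664,62)]:
    w=at(d,np.array(p)/1.55,145); print(w,wl(*w[:2]))
for p in [(336,120),(618,120)]:
    w=at(d,np.array(p)/1.55,79); print(w,wl(*w[:2]))
"
```

```text
[ 449.85834376 -382.40874767   65.        ] (np.float64(-38.576286146749574), np.float64(-352.31950063103824))
[ 427.42633766 -319.67490058   55.        ] (np.float64(-62.3517816476316), np.float64(-290.08240331694714))
[ 566.69240663 -322.67682608   55.        ] (np.float64(76.94663711655869), np.float64(-290.0896452231267))
[ 437.88653069 -281.6858767    55.        ] (np.float64(-52.71070722486606), np.float64(-251.8772824914779))
[ 547.58427337 -284.03800889   55.        ] (np.float64(57.01224948026251), np.float64(-251.8705512987576))
[ 560.27381147 -280.80729224   55.        ] (np.float64(69.62939977286132), np.float64(-248.36777726770336))
[ 437.63074877 -282.23669736  145.        ] (np.float64(-52.954588302780266), np.float64(-252.433474733659))
[ 547.36512692 -284.58400195  145.        ] (np.float64(56.80489162988916), np.float64(-252.42112945053321))
[ 422.61246221 -295.21399784   79.        ] (np.float64(-67.6904134237433), np.float64(-265.73064423404475))
[ 563.86855551 -298.24770603   79.        ] (np.float64(73.59825301931937), np.float64(-265.7268792587236))
```

```bash
python3 -m pendant '[{"grip":0,"tx":0.002,"ty":0.04,"tz":0.003,"turn":0},{"grip":0,"tx":0,"ty":0.04,"tz":0,"turn":0},{"grip":0,"tx":0,"ty":0.02,"tz":0,"turn":0},{"grip":0,"tx":0,"ty":0.004,"tz":0,"turn":0},{"grip":0,"tx":0,"ty":0,"tz":0,"turn":0},{"grip":0,"tx":0,"ty":0,"tz":0,"turn":0}]'
python3 -c "
from h import *
goto(-40,-353,20,0)
d=eyes.get_image('scene'); save(d,'ns',(40,130,160,220),6)
d=eyes.get_image('wrist'); save(d,'nw',None,1.55)"
```

```text
t: 26.6
position: [450.9, -384.2, 39.5]
tool_rot: [0.708, -0.007, 0.008, -0.706]
ft_force: [-0.5, -0.7, 1.3]
grip_width: 0.002
pos [ 450.9 -384.2   39.5] toolx head -1.2 tooly [ 0.002 -0.003 -1.   ] toolz [ 0.022  1.    -0.003] t 26.6
shift m [-0.0025  0.0195  0.0012] turn -0.0 F [-0.51 -0.74  1.32] q [-0.89  0.69  1.64  0.    0.81 -0.87]
line xy [ -37.5 -354.1]
```

View pics/ns.png

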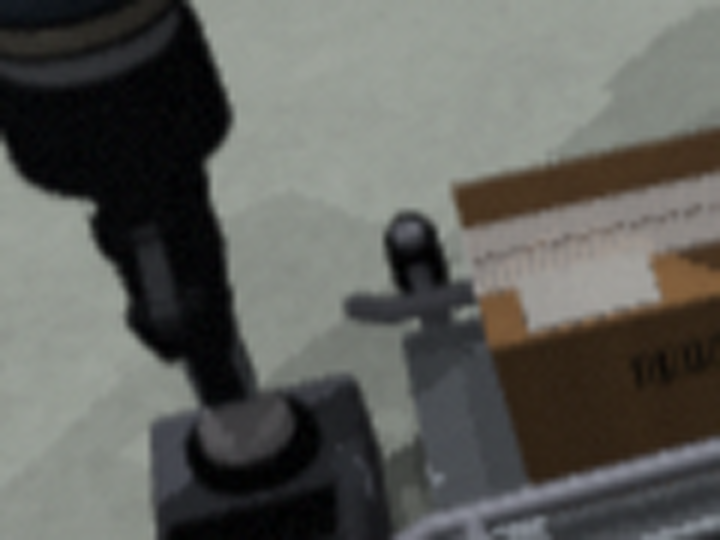

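View pics/nw.png

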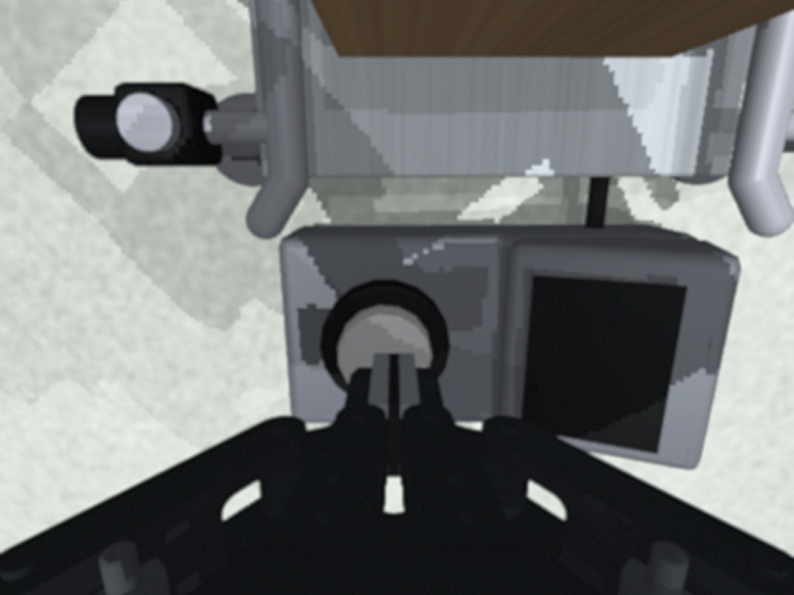

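```bash
python3 -m pendant '[{"grip":0,"tx":-0.003,"ty":0.005,"tz":0.001,"turn":0},{"grip":0,"tx":0,"ty":0.004,"tz":0,"turn":0},{"grip":0,"tx":0,"ty":0.003,"tz":0,"turn":0},{"grip":0,"tx":0,"ty":0.002,"tz":0,"turn":0},{"grip":0,"tx":0,"ty":0,"tz":0,"turn":0}]'
python3 -m pendant '[{"grip":0,"tx":0,"ty":0.002,"tz":0,"turn":0},{"grip":0,"tx":0,"ty":0,"tz":0,"turn":0}]'
python3 -m pendant '[{"grip":0,"tx":0,"ty":0.002,"tz":0,"turn":0},{"grip":0,"tx":0,"ty":0,"tz":0,"turn":0}]'
```

```text
t: 27.2
position: [446.5, -381.9, 23.6]
tool_rot: [-0.707, 0.008, -0.007, 0.707]
ft_force: [-1.0, 0.7, 1.6]
grip_width: -0.001
t: 27.4
position: [446.6, -381.9, 21.8]
tool_rot: [-0.707, 0.008, -0.008, 0.707]
ft_force: [-0.9, 1.4, 3.8]
grip_width: -0.0
t: 27.6
position: [446.6, -381.9, 19.8]
tool_rot: [-0.707, 0.008, -0.008, 0.707]
ft_force: [-1.1, 1.1, 4.4]
grip_width: -0.002
```

```bash
python3 -m pendant '[{"grip":0,"tx":0,"ty":0.0015,"tz":0,"turn":0},{"grip":0,"tx":0,"ty":0,"tz":0,"turn":0}]'
python3 -m pendant '[{"grip":0,"tx":0,"ty":0.0015,"tz":0,"turn":0},{"grip":0,"tx":0,"ty":0,"tz":0,"turn":0}]'
python3 -c "
from h import *
d=eyes.get_image('wrist'); save(d,'ow',None,1.55)"
```

```text
t: 27.8
position: [446.6, -381.9, 19.5]
tool_rot: [-0.707, 0.008, -0.008, 0.707]
ft_force: [-3.2, 1.5, 10.4]
grip_width: 0.002
t: 28.0
position: [446.7, -382.0, 19.3]
tool_rot: [0.707, -0.008, 0.008, -0.707]
ft_force: [-5.1, 4.2, 19.3]
grip_width: 0.004
```

View pics/ow.png

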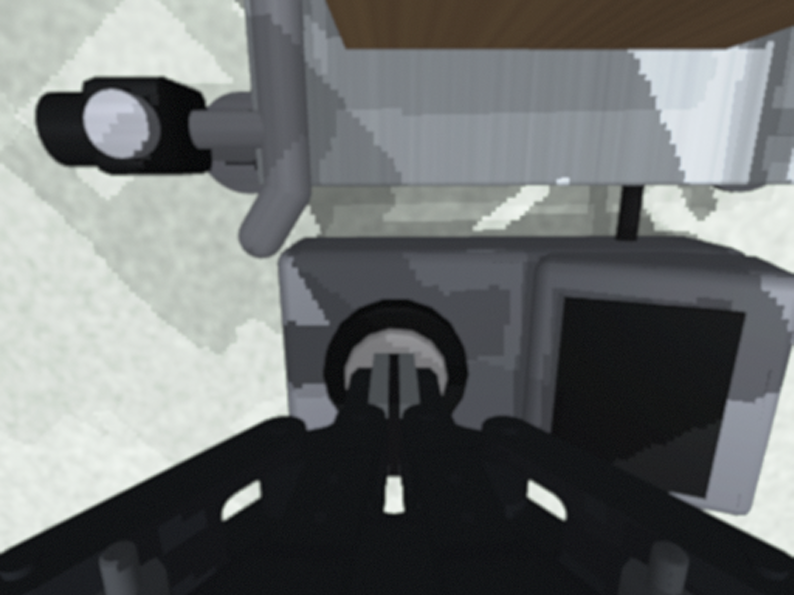

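The force rose to 4–5 N and then hit a hard stop at about 19.5 mm, so the key is fully down and the fingertips sit centred on the cap. I'll release and withdraw.

```bash
python3 -m pendant '[{"grip":0,"tx":0,"ty":-0.006,"tz":0,"turn":0},{"grip":0,"tx":0,"ty":-0.015,"tz":0,"turn":0},{"grip":0,"tx":0,"ty":-0.04,"tz":0,"turn":0},{"grip":0,"tx":0,"ty":-0.05,"tz":0,"turn":0},{"grip":0,"tx":0,"ty":-0.03,"tz":0,"turn":0},{"grip":0,"tx":0,"ty":0,"tz":0,"turn":0},{"grip":0,"tx":0,"ty":0,"tz":0,"turn":0},{"grip":0,"tx":0,"ty":0,"tz":0,"turn":0}]'
python3 look.py p
python3 -c "
from h import *
import pickle
d=pickle.load(open('ptop.pkl','rb')); save(d,'ptz',(300,170,420,270),6)"
```

```text
t: 28.85
position: [446.1, -381.1, 156.3]
tool_rot: [-0.706, 0.008, -0.007, 0.708]
ft_force: [0.4, 0.6, -0.2]
grip_width: 0.001
pos [ 446.1 -381.1  156.3] toolx head -1.2 tooly [-0.002  0.002 -1.   ] toolz [0.022 1.    0.002] t 28.85
shift m [0.0422 0.0676 0.611 ] turn -0.02 F [ 0.39  0.58 -0.23] q [-0.9   0.52  1.56  0.    1.06 -0.88]
line xy [ -42.3 -351.1]
```

View pics/pwrist.png

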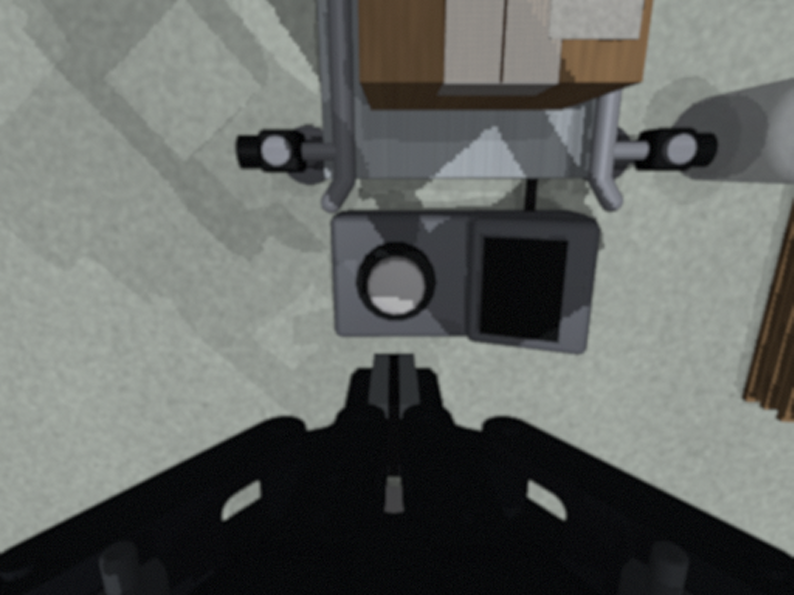

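View pics/pscene.png

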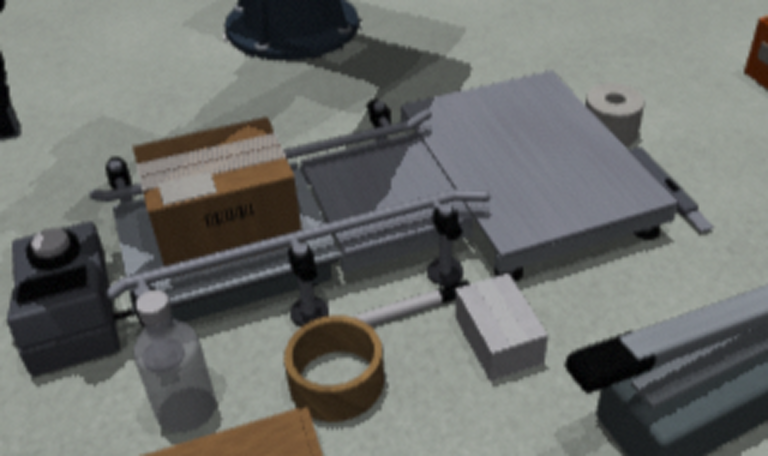

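View pics/ptz.png

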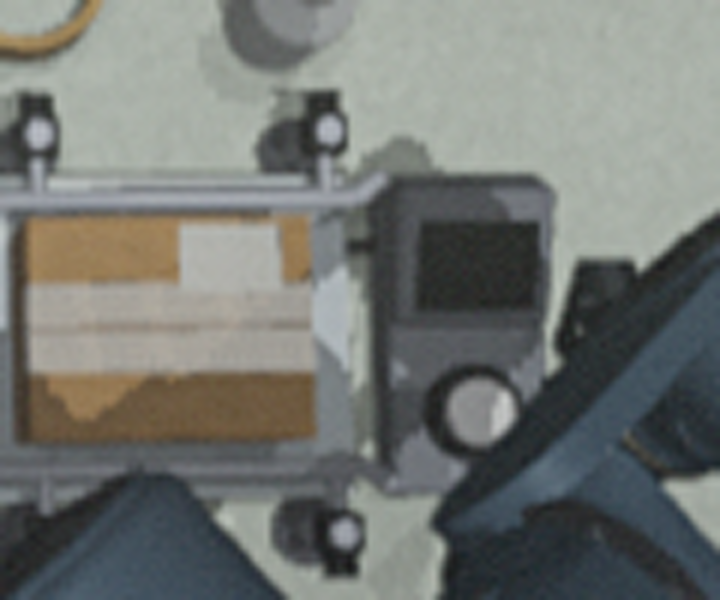

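The pictures show the carton on the plate, clear of both rods. The key is up, the bystanders look unmoved and the robot touches nothing. Handing in.

```bash
python3 -c "
from station import workorder
print(workorder.sign_off())"
```

```text
the job is handed in; nothing more can be done
None
```

The carton is on the weighing plate, the key has been pressed, and the job is handed in at about 29 s of the 72 s allowed. Sign-off reports no verdict, so what follows is from my own checks.

**What I did:**
- I pushed the carton's far side with the open fingertips to centre it.
- I squared it and pushed it down the lane from behind with both fingertips.
- I shut the gripper and pressed the key until the spring force of 4–5 N ran into a hard stop. The force peaked at about 19 N, then I withdrew.

**Last checks:**
- **Position:** just after the push and just before the key press, the carton measured 1–3 mm from the plate's centre along the lane and within about 1 mm of the centre line. The top picture after the press shows it in the same place.
- **Rods and key:** the final pictures show a clear gap to both rods and the key up again.
- **Everything else:** the bystanders visible in the final pictures look unmoved. I judged this by eye and did not measure it.

**What disagreed or went wrong:**
- **Fingertip height:** the real fingertips end about 50 mm above the reported TCP when open, and about 40 mm when shut. The description puts the TCP at the fingertips.
- **Contact with the carton top:** because of that, my first rear push rested on the carton's top with about 7 N and slid about 10 mm. The carton did not move, so I corrected the height and redid the push.
- **Camera differences:** the top and wrist cameras differed by up to about 3 mm on the carton's sideways position, well inside the 9 mm clearance.

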